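# Cover the porcelain crucibles with their lids

### The job

Cover the four open porcelain crucibles against dust: pick up the four loose knobbed lids one after another and lay each on the crucible it fits, the largest lid on the widest crucible and so on down to the smallest, flat on the rim with the foot of the lid inside the mouth. Set every lid down gently, do not drop it, and leave the crucibles and the small brown bottle standing where they are.

Things in the scene. Friction and masses are not known exactly. Their poses are not given: they have to be found in the camera images.
- crucible_69_rim (a point): Centre of the mouth, at rim height, of the widest of four loose, open, white porcelain crucibles (round pots, a little narrower at the foot, standing upright on the bench, offcuts of steel bar inside on the floor). 69 mm across the outside of the rim, 56 mm tall, wall 3.5 mm, so the mouth is 62 mm wide. z points up.
- crucible_56_rim (a point): Centre of the mouth, at rim height, of the second widest of four loose, open, white porcelain crucibles (round pots, a little narrower at the foot, standing upright on the bench, offcuts of steel bar inside on the floor). 56 mm across the outside of the rim, 46 mm tall, wall 3.5 mm, so the mouth is 49 mm wide. z points up.
- crucible_43_rim (a point): Centre of the mouth, at rim height, of the third widest of four loose, open, white porcelain crucibles (round pots, a little narrower at the foot, standing upright on the bench, offcuts of steel bar inside on the floor). 43 mm across the outside of the rim, 38 mm tall, wall 3.5 mm, so the mouth is 36 mm wide. z points up.
- crucible_31_rim (a point): Centre of the mouth, at rim height, of the smallest of four loose, open, white porcelain crucibles (round pots, a little narrower at the foot, standing upright on the bench, offcuts of steel bar inside on the floor). 31 mm across the outside of the rim, 31 mm tall, wall 3 mm, so the mouth is 25 mm wide. z points up.
- lid_75_mid (a point): Mid-height, on the axis, of the largest loose white porcelain lid, lying knob up. 28 mm tall: round foot (50 mm wide, 4 high), flat disc (75 wide, 4 thick), upright round knob (18 wide, 20 tall) to hold it by. The point is 14 mm above the underside, 6 above the disc's top, 14 below the knob's top. Fits the widest crucible (rim 69); seated there, foot in the mouth, the point is 10 mm above the rim. z up.
- lid_62_mid (a point): Mid-height, on the axis, of the second largest loose white porcelain lid, lying knob up. 28 mm tall: round foot (37 mm wide, 4 high), flat disc (62 wide, 4 thick), upright round knob (16 wide, 20 tall) to hold it by. The point is 14 mm above the underside, 6 above the disc's top, 14 below the knob's top. Fits the second widest crucible (rim 56); seated there, foot in the mouth, the point is 10 mm above the rim. z up.
- lid_49_mid (a point): Mid-height, on the axis, of the third largest loose white porcelain lid, lying knob up. 28 mm tall: round foot (24 mm wide, 4 high), flat disc (49 wide, 4 thick), upright round knob (14 wide, 20 tall) to hold it by. The point is 14 mm above the underside, 6 above the disc's top, 14 below the knob's top. Fits the third widest crucible (rim 43); seated there, foot in the mouth, the point is 10 mm above the rim. z up.
- lid_37_mid (a point): Mid-height, on the axis, of the smallest loose white porcelain lid, lying knob up. 28 mm tall: round foot (13 mm wide, 4 high), flat disc (37 wide, 4 thick), upright round knob (12 wide, 20 tall) to hold it by. The point is 14 mm above the underside, 6 above the disc's top, 14 below the knob's top. Fits the smallest crucible (rim 31); seated there, foot in the mouth, the point is 10 mm above the rim. z up.
- brown_bottle: A small closed brown glass bottle with a white cap, 44 mm across and 75 mm tall, standing loose on the bench among the crucibles and lids; not to be moved. Origin at the centre of its underside, z up.

How it is judged:
At the end, for the whole second after the job is handed in: Each lid lies released and at rest on its own crucible: centre within 7 mm of the crucible's, height within 2.5 mm of fully seated (mid-point 10 mm above the rim), lid and crucible level within 0.07 rad; every crucible within 30 mm of where it stood (horizontal distance between lid_75_mid and crucible_69_rim below 0.007 m and z of lid_75_mid in the frame of crucible_69_rim between 0.0075 and 0.0125 m and angle between each of lid_75_mid, crucible_69_rim, lid_62_mid, crucible_56_rim, lid_49_mid, crucible_43_rim, lid_37_mid, crucible_31_rim's own z axis and vertical below 0.07 rad and distance of each of crucible_69_rim, crucible_56_rim, crucible_43_rim, crucible_31_rim from where it was at the start of the episode below 0.03 m and linear speed of each of lid_75, lid_62, lid_49, lid_37 below 0.02 m/s and horizontal distance between lid_62_mid and crucible_56_rim below 0.007 m and z of lid_62_mid in the frame of crucible_56_rim between 0.0075 and 0.0125 m and horizontal distance between lid_49_mid and crucible_43_rim below 0.007 m and z of lid_49_mid in the frame of crucible_43_rim between 0.0075 and 0.0125 m and horizontal distance between lid_37_mid and crucible_31_rim below 0.007 m and z of lid_37_mid in the frame of crucible_31_rim between 0.0075 and 0.0125 m); the robot touches nothing.
It fails at once if a lid is dropped or thrown (it flies free at over 0.6 m/s, a fall of about 18 mm) ((linear speed of lid_75 above 0.6 m/s and contact force between the fingers and lid_75 below 0.05 N) or (linear speed of lid_62 above 0.6 m/s and contact force between the fingers and lid_62 below 0.05 N) or (linear speed of lid_49 above 0.6 m/s and contact force between the fingers and lid_49 below 0.05 N) or (linear speed of lid_37 above 0.6 m/s and contact force between the fingers and lid_37 below 0.05 N)).
It fails at once if a crucible is knocked over (tipped by more than 0.5 rad) (angle between any of crucible_69_rim, crucible_56_rim, crucible_43_rim, crucible_31_rim's own z axis and vertical above 0.5 rad).
It fails at once if the brown bottle is shoved more than 30 mm or tipped by more than 0.5 rad (distance of brown_bottle from where it was at the start of the episode above 0.03 m or angle between brown_bottle's own z axis and vertical above 0.5 rad).
It also fails if it takes over 112 s, if anything falls off the work surface, if the arm or the gripper's body presses on something with over 40 N, if the wrist force passes 120 N, or if a joint passes its speed limit or range.

### The arm

A 6-joint arm with a two-finger parallel gripper is mounted at the origin on the work surface. World frame = base frame: x ahead of the robot, y to its left, z up, the work surface at z = 0. Lengths are in m, angles in rad, forces in N, time in s.
With the tool pointing down it reaches from about 0.35 to 0.775 m from the base axis. Payload 5.5 kg.
Tool frame: the origin (TCP) lies midway between the tips of the shut fingers; the grasp point (between the pads) lies 19 mm behind it (env.tcp_to_grasp is the distance from the TCP to the grasp point, in m); z points along the fingers, y is the direction in which the jaws open and shut (so a half turn about z gives the same grasp; the last joint's range is limited). The gripper opens to 85 mm and grips with 20 to 120 N. Pads are 22 mm wide; open, the fingers measure 114 mm over their backs; the gripper's body (76 mm by 85 mm) begins 54 mm behind the grasp point. The pads swing forward as they close: fully open they stand 13 mm farther back than shut.
Start: joints at [1.114, 0.313, 0.046, 1.304, 0, 1.431], TCP at [0.179, 0.546, 0.194] pointing down, gripper open.
Joint ranges: [-2.76, 2.76], [-0.86, 1.69], [-1.03, 1.26], [-2.2, 2.34], [-1.47, 1.5], [-3.14, 3.14]. Speed limits (rad/s): [2.57, 2.57, 3.14, 3.14, 3.14, 3.14].

### API

Orientations are given as a unit quaternion [w, x, y, z].
In Python, from workcell import get_state, viewer, hand_in, finder, env gives the robot as it stands.
- The arm moves only by the tool arm_command, never from a script. Its argument "motion" is a list of rows, each an object of numbers: "x", "y", "z": the shift along the tool's x, y, z in mm; "rx", "ry", "rz": the turn, a rotation vector about the tool's x, y, z in degrees; "hand": the closure, from -1 (fully open) to 1 (shut). A call has 1 to 10 rows; each row is the pose to reach, as a shift and turn from the pose commanded when the call began, along the tool's axes at that moment; what a row does not reach only later rows make up. A row lasts 1/8 s, in which the tool goes at most 62.5 mm and 10.7 degrees, less where a joint would pass 70% of its speed; a pose out of reach is approached as far as the arm can. A call with a gripper value outside its range is refused whole. The fingers move at their own pace and stop on an object; "force" is the grip in N (left out, the last holds). Time passes only in rows, so rows that repeat a pose let the fingers close. It gives the time, the measured TCP pose, the force and the opening at its end, in the units of the state.
- get_state(): the state, without advancing time (a new reading comes with each control period).
- viewer.read_camera(name): name is "scene" or "top" or "wrist"; returns a dict with "image" (384x512x3 uint8, red, green, blue), "z_map" (384x512 float32, m along the optical axis (not along the pixel's ray), 0 where there is no reading), "intrinsics" (3x3 intrinsics, pixels), "k1" (the pictures are not rectified: a ray, as slopes to the right and down, at radius r is drawn at 1 + k1 r^2 times it, then the intrinsics apply), "rvec" (rotation vector, rad) and "tvec" (3), from world to camera coordinates, as OpenCV has them. Camera axes: x right, y down, z forward; pixel columns grow to the right and rows downward; lengths in m; the calibration is good to about 2 mm. A picture is of the moment at which its call begins.
- hand_in(): hands the job in, once; it reports no verdict.
Trained networks look in a picture, given as the dict that the camera call returned (one of the last four; its "shot" number tells which), for a name from the list of things; names that differ only in an ending like _2 or _b are one class to them, and where a whole thing is asked for, a point or a joint stands for the part that bears it (a point fixed in the world has none). Each returns a list of dicts, best first, with "score" (0 to 1); they miss things now and then, are a little off and sometimes report something else, mostly with a low value. They report only what shows in the picture. A call takes as long as a camera call.
- finder.find_in(picture, query): "at" ([column, row] in pixels, amid what is visible of it).
- finder.masks_of(picture, query): "region" (384x512 bool, what is visible of it) and "at" ([column, row] in pixels, amid what is visible of it).
The state is a dict: "clock": time; "joint_pos": joint angles; "qvel": joint speeds; "tau": joint torques, N m; "tcp_pos": TCP position; "orientation": TCP orientation; "wrist_force": force on the tool from outside, world axes, zero at the start; "ft_torque": the same for the moment, N m; "finger_gap": finger opening in m.
Only numpy, scipy, OpenCV 4.12 (cv2) and the standard library are available. Lean on these libraries where they do the work, as an engineer would, in place of code of your own. Each camera call takes 0.05 s, during which the arm holds its last target.

## Working session

There is one attempt and no reset: what is moved stays moved. The work goes in short steps, Python scripts to look and compute and a tool call to move; the robot and the scene stay as the last step left them, time stands still between calls to the robot, and variables do not carry over. Pictures are saved under pics/ and viewed, and the job is handed in when it is done.

Besides the shell and the picture viewer there is one more tool, called after "Request:" as name(argument=value, ...) on one line, values as JSON. arm_command: Moves the arm, as the interface text tells. Its arguments: {"type":"object","properties":{"motion":{"type":"array","items":{"type":"object","properties":{"x":{"type":"number"},"y":{"type":"number"},"z":{"type":"number"},"rx":{"type":"number"},"ry":{"type":"number"},"rz":{"type":"number"},"hand":{"type":"number"}}}},"force":{"type":"number"}},"required":["motion"]}

```bash
mkdir -p pics; ls
cat > h.py <<'E'
import numpy as np,cv2
from workcell import get_state, viewer, hand_in, finder, env
def save(p,n):
    cv2.imwrite('pics/'+n,p['image'][:,:,::-1])
def ray(p,uv):
    K=np.array(p['intrinsics'],float);k1=p['k1']
    d=np.array([(uv[0]-K[0,2])/K[0,0],(uv[1]-K[1,2])/K[1,1]])
    u=d.copy()
    for _ in range(20): u=d/(1+k1*(u@u))
    R=cv2.Rodrigues(np.array(p['rvec'],float))[0];t=np.array(p['tvec'],float).ravel()
    return -R.T@t, R.T@np.array([u[0],u[1],1.0])   # z-depth 1
def at_z(p,uv,z):
    c,d=ray(p,uv); return c+d*(z-c[2])/d[2]
def cloud(p):
    K=np.array(p['intrinsics'],float);k1=p['k1']
    v,u=np.mgrid[0:384,0:512]
    d=np.stack([(u-K[0,2])/K[0,0],(v-K[1,2])/K[1,1]],-1);w=d.copy()
    for _ in range(20): w=d/(1+k1*(w**2).sum(-1,keepdims=True))
    R=cv2.Rodrigues(np.array(p['rvec'],float))[0];t=np.array(p['tvec'],float).ravel()
    P=np.concatenate([w,np.ones((384,512,1))],-1)*p['z_map'][...,None]
    X=(P-t)@R
    X[p['z_map']==0]=np.nan
    return X
E
python3 - <<'E'
from h import *
print(get_state())
for n in ['scene','top','wrist']:
    p=viewer.read_camera(n);save(p,n+'0.png');np.savez('pics/%s0.npz'%n,**p)
    print(n,p['shot'],ray(p,(256,192)),p['k1'],p['intrinsics'][0])
    if n!='wrist':
        for q in ['crucible_69_rim','crucible_56_rim','crucible_43_rim','crucible_31_rim','lid_75_mid','lid_62_mid','lid_49_mid','lid_37_mid','brown_bottle']:
            print(q,[(np.round(r['at']).tolist(),round(r['score'],2)) for r in finder.find_in(p,q)][:4])
E
```

```text
pics
{'clock': 0.0, 'joint_pos': array([1.11442404e+00, 3.13999271e-01, 4.49591900e-02, 1.30356036e+00,
       8.63272696e-06, 1.43121280e+00]), 'qvel': array([-0.00131026, -0.00020834,  0.00079546,  0.00071843,  0.00050823,
        0.00139822]), 'tau': array([ 9.51954353e-04, -4.80629289e+01,  2.98531240e+01,  1.93438400e-02,
        1.44398487e-04, -8.11577365e-06]), 'tcp_pos': array([0.17886554, 0.54587205, 0.19260146]), 'orientation': array([-2.68958521e-04,  1.57732829e-01,  9.87481413e-01, -8.61036137e-04]), 'wrist_force': array([-0.55120938,  0.08751961, -0.60369311]), 'ft_torque': array([-0.03316896, -0.04701646, -0.00558183]), 'finger_gap': 0.08520957997417264}
scene 1 (array([ 1.03976407, -0.12330151,  0.8082059 ]), array([-0.56804068,  0.14750858, -0.80973819])) -0.14893065959278284 [417.33946858   0.         254.37415537]
crucible_69_rim [([120.0, 204.0], 0.68)]
crucible_56_rim [([249.0, 179.0], 0.72)]
crucible_43_rim [([173.0, 192.0], 0.52)]
crucible_31_rim [([315.0, 169.0], 0.74)]
lid_75_mid [([265.0, 243.0], 0.58)]
lid_62_mid [([199.0, 254.0], 0.71)]
lid_49_mid [([336.
[... 208 characters left out ...]
62079  ]), array([ 0.23240566,  0.02480503, -0.97270641])) -0.0288077835907207 [387.22354507   0.         259.31184195]
crucible_69_rim [([386.0, 239.0], 0.7), ([142.0, 237.0], 0.57)]
crucible_56_rim [([259.0, 233.0], 0.73)]
crucible_43_rim [([329.0, 237.0], 0.83)]
crucible_31_rim [([192.0, 228.0], 0.61)]
lid_75_mid [([265.0, 172.0], 0.68)]
lid_62_mid [([319.0, 177.0], 0.95)]
lid_49_mid [([198.0, 163.0], 0.53), ([266.0, 172.0], 0.31)]
lid_37_mid [([143.0, 238.0], 0.67)]
brown_bottle [([149.0, 160.0], 0.77), ([144.0, 236.0], 0.18)]
wrist 3 (array([0.11042676, 0.56861175, 0.37311882]), array([ 0.26531211, -0.08494239, -0.960436  ])) 0.013417967033120278 [317.57672327   0.         255.09990357]
```

View pics/top0.png

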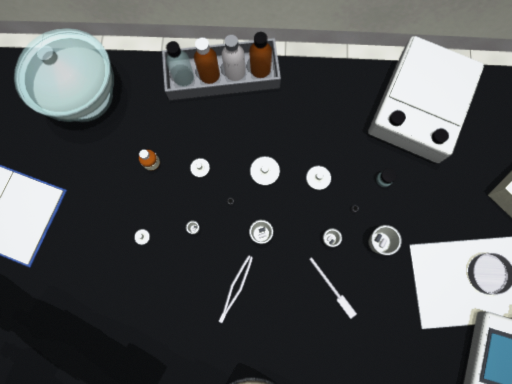

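View pics/scene0.png

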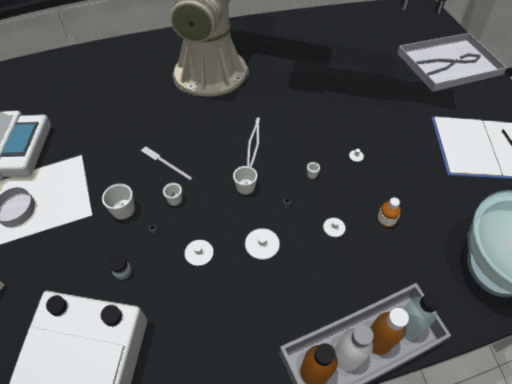

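Run:
```python
from h import *
S=dict(np.load('pics/scene0.npz'));T=dict(np.load('pics/top0.npz'))
def tri(a,b):
    c1,d1=ray(T,a);c2,d2=ray(S,b)
    A=np.stack([d1,-d2],1);s=np.linalg.lstsq(A,c2-c1,rcond=None)[0]
    p,q=c1+s[0]*d1,c2+s[1]*d2
    return (p+q)/2,np.linalg.norm(p-q)
D=dict(c69=((386,239),(120,204)),c56=((259,233),(249,179)),c43=((329,237),(173,192)),c31=((192,228),(315,169)),
l75=((265,172),(265,243)),l62=((319,177),(199,254)),l49=((198,163),(336,225)),l37=((143,238),(358,156)),b=((149,160),(388,213)))
X=cloud(T);Y=cloud(S)
for k,(a,b) in D.items():
    m,e=tri(a,b); print(k,m.round(4),round(e,4),'top',X[a[1],a[0]].round(4),'scene',Y[b[1],b[0]].round(4))
```

```text
c69 [ 0.4506 -0.2957  0.0345] 0.0089 top [ 0.454  -0.3094  0.006 ] scene [ 0.4412 -0.2943  0.0202]
c56 [0.4525 0.0087 0.0299] 0.0067 top [0.4551 0.0057 0.0056] scene [0.4361 0.0159 0.0075]
c43 [ 0.449  -0.1655  0.0337] 0.0042 top [ 0.4511 -0.1658  0.0192] scene [ 0.4371 -0.1684  0.0187]
c31 [0.4583 0.1726 0.0237] 0.0055 top [0.4584 0.1709 0.018 ] scene [0.4526 0.1784 0.0159]
l75 [0.6142 0.0025 0.0055] 0.0102 top [ 0.6074 -0.0026  0.0249] scene [0.6236 0.0049 0.0217]
l62 [ 0.6059 -0.1393  0.0062] 0.0036 top [ 0.5986 -0.1376  0.0309] scene [ 0.6108 -0.1374  0.0146]
l49 [0.6228 0.1672 0.0275] 0.0006 top [0.6232 0.1677 0.0266] scene [0.6218 0.1675 0.0257]
l37 [0.4309 0.299  0.0046] 0.0104 top [0.4287 0.2913 0.0124] scene [0.4368 0.3006 0.0124]
b [0.6248 0.292  0.0301] 0.0003 top [0.6173 0.2844 0.0534] scene [0.637 0.28  0.053]
```

The top view shows the four lids in front (75 at 265,172; 62 at 319,177; 49 at 198,163; 37 at 143,238) and the crucibles (69 at 386,239; 43 at 332,237; 56 at 261,232; 31 at 192,228). The bottle is at 149,160. Next I'll survey from above with the wrist camera, tool squared to the world axes.

Request:
arm_command(motion=[{"x": -60,"y": -36,"rz": -6},{"x": -120,"y": -72,"rz": -12},{"x": -180,"y": -107,"rz": -18.2},{"x": -240,"y": -143,"rz": -18.2},{"x": -300,"y": -179,"rz": -18.2},{"x": -360,"y": -214,"rz": -18.2},{"x": -420,"y": -250,"rz": -18.2},{"x": -485,"y": -289,"rz": -18.2},{"x": -485,"y": -289,"rz": -18.2},{"x": -485,"y": -289,"rz": -18.2}])

```text
invalid input at $.motion[0]: expected keys x, y, z, rx, ry, rz, hand
```

```bash
cat >> h.py <<'E'
Q=['crucible_69_rim','crucible_56_rim','crucible_43_rim','crucible_31_rim','lid_75_mid','lid_62_mid','lid_49_mid','lid_37_mid','brown_bottle']
def look(n,qs=Q,zs=None):
    p=viewer.read_camera('wrist');save(p,n+'.png');np.savez('pics/%s.npz'%n,**p)
    s=get_state();print('t',round(s['clock'],2),s['tcp_pos'].round(4),s['orientation'].round(3),s['joint_pos'].round(2),round(s['finger_gap'],4))
    for q in qs:
        print(q,[(np.round(r['at'],1).tolist(),round(r['score'],2)) for r in finder.find_in(p,q)][:3])
    return p
E
python3 - <<'E'
from h import *
p=look('w1'); print(ray(p,(256,192)))
E
```

```text
t 1.1 [0.1792 0.5464 0.1935] [0.    0.158 0.987 0.   ] [1.11 0.31 0.05 1.3  0.   1.43] 0.0857
crucible_69_rim []
crucible_56_rim []
crucible_43_rim []
crucible_31_rim []
lid_75_mid []
lid_62_mid []
lid_49_mid []
lid_37_mid []
brown_bottle []
(array([0.11042698, 0.56861193, 0.3731151 ]), array([ 0.26530928, -0.08494855, -0.96043624]))
```

View pics/w1.png

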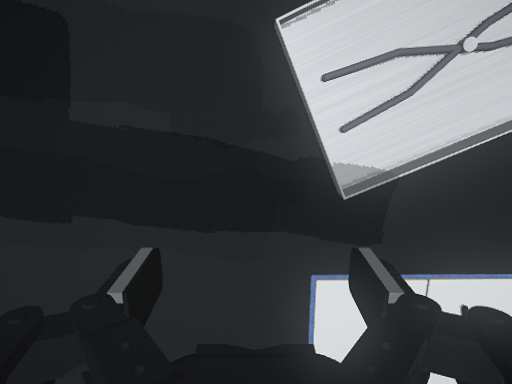

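The first move was refused because every row needs all the keys, and the picture shows only the tray and notebook at the start pose. I'll send it again in full.

Request:
arm_command(force=40, motion=[{"x": -55,"y": -28,"z": 0,"rx": 0,"ry": 0,"rz": -6,"hand": -1},{"x": -110,"y": -55,"z": -10,"rx": 0,"ry": 0,"rz": -12,"hand": -1},{"x": -165,"y": -82,"z": -20,"rx": 0,"ry": 0,"rz": -18.2,"hand": -1},{"x": -220,"y": -110,"z": -30,"rx": 0,"ry": 0,"rz": -18.2,"hand": -1},{"x": -275,"y": -137,"z": -30,"rx": 0,"ry": 0,"rz": -18.2,"hand": -1},{"x": -330,"y": -164,"z": -30,"rx": 0,"ry": 0,"rz": -18.2,"hand": -1},{"x": -385,"y": -192,"z": -30,"rx": 0,"ry": 0,"rz": -18.2,"hand": -1},{"x": -440,"y": -220,"z": -30,"rx": 0,"ry": 0,"rz": -18.2,"hand": -1},{"x": -490,"y": -245,"z": -30,"rx": 0,"ry": 0,"rz": -18.2,"hand": -1},{"x": -530,"y": -264,"z": -30,"rx": 0,"ry": 0,"rz": -18.2,"hand": -1}])

```text
clock: 2.8
tcp_pos: [0.602, 0.1284, 0.2234]
orientation: [0.0, 0.0, 1.0, 0.0]
wrist_force: [0.3, 0.4, 0.1]
finger_gap: 0.0856
```

Run:
```python
from h import *
p=look('w2'); print(ray(p,(256,192)))
```

```text
t 2.85 [0.6057 0.1246 0.2225] [ 0.001  0.002  1.    -0.001] [ 0.07  0.39  0.23  1.41 -0.    0.08] 0.0852
crucible_69_rim []
crucible_56_rim [([131.9, 22.6], 0.67)]
crucible_43_rim [([0.0, 25.4], 0.48)]
crucible_31_rim [([290.3, 32.4], 0.72), ([154.6, 169.4], 0.22)]
lid_75_mid [([154.2, 169.9], 0.66)]
lid_62_mid []
lid_49_mid [([284.1, 169.7], 0.7)]
lid_37_mid [([405.5, 10.3], 0.72)]
brown_bottle []
(array([0.5296647 , 0.12811613, 0.40293487]), array([ 0.27856938,  0.00169633, -0.96043702]))
```

View pics/w2.png

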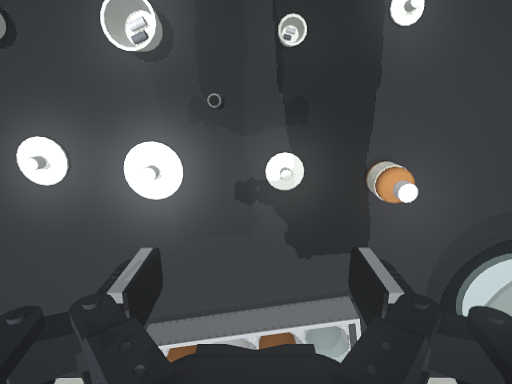

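The w2 picture shows lid 62 (42,161), lid 75 (153,170), lid 49 (285,171) and the bottle (392,185). The crucibles are cut off at the top edge, so I'll step back toward the base and take two overlapping views.

Request:
arm_command(motion=[{"x": 40,"y": 20,"z": 0,"rx": 0,"ry": 0,"rz": 0,"hand": -1},{"x": 75,"y": 35,"z": 0,"rx": 0,"ry": 0,"rz": 0,"hand": -1},{"x": 75,"y": 35,"z": 0,"rx": 0,"ry": 0,"rz": 0,"hand": -1},{"x": 75,"y": 35,"z": 0,"rx": 0,"ry": 0,"rz": 0,"hand": -1}])

```text
clock: 3.8
tcp_pos: [0.5258, 0.1658, 0.2241]
orientation: [0.001, -0.001, 1.0, 0.0]
wrist_force: [-0.4, 0.2, 0.1]
finger_gap: 0.0855
```

Run:
```python
from h import *
p=look('w3')
```

```text
t 3.85 [0.5262 0.1655 0.2239] [ 0.001 -0.001  1.     0.   ] [ 0.16  0.26  0.05  1.36 -0.    0.16] 0.0853
crucible_69_rim []
crucible_56_rim [([105.9, 98.1], 0.95)]
crucible_43_rim []
crucible_31_rim [([256.7, 105.1], 0.6)]
lid_75_mid [([132.2, 222.7], 0.9)]
lid_62_mid [([23.0, 216.5], 0.76)]
lid_49_mid [([255.2, 223.8], 0.61)]
lid_37_mid [([366.2, 81.0], 0.8)]
brown_bottle [([352.1, 239.3], 0.64)]
```

Request:
arm_command(motion=[{"x": 0,"y": -60,"z": 0,"rx": 0,"ry": 0,"rz": 0,"hand": -1},{"x": 0,"y": -120,"z": 0,"rx": 0,"ry": 0,"rz": 0,"hand": -1},{"x": 0,"y": -180,"z": 0,"rx": 0,"ry": 0,"rz": 0,"hand": -1},{"x": 0,"y": -240,"z": 0,"rx": 0,"ry": 0,"rz": 0,"hand": -1},{"x": 0,"y": -280,"z": 0,"rx": 0,"ry": 0,"rz": 0,"hand": -1},{"x": 0,"y": -280,"z": 0,"rx": 0,"ry": 0,"rz": 0,"hand": -1},{"x": 0,"y": -280,"z": 0,"rx": 0,"ry": 0,"rz": 0,"hand": -1}])

```text
clock: 5.18
tcp_pos: [0.5256, -0.1144, 0.2234]
orientation: [-0.0, -0.0, 1.0, 0.0]
wrist_force: [0.9, 0.6, 0.5]
finger_gap: 0.0855
```

Run:
```python
from h import *
p=look('w4')
```

```text
t 5.22 [ 0.5256 -0.1139  0.2234] [-0.    -0.001  1.     0.   ] [-0.36  0.23  0.01  1.35  0.   -0.36] 0.0855
crucible_69_rim [([87.8, 90.3], 0.75), ([360.8, 98.9], 0.51)]
crucible_56_rim [([360.2, 99.8], 0.94), ([202.9, 92.6], 0.38)]
crucible_43_rim [([203.2, 93.0], 0.75)]
crucible_31_rim [([495.0, 108.4], 0.96)]
lid_75_mid [([339.6, 227.4], 0.81)]
lid_62_mid [([235.8, 218.8], 0.71)]
lid_49_mid [([465.0, 228.3], 0.71)]
lid_37_mid []
brown_bottle []
```

View pics/w3.png

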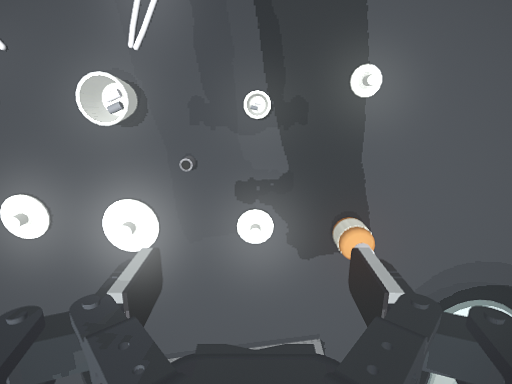

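View pics/w4.png

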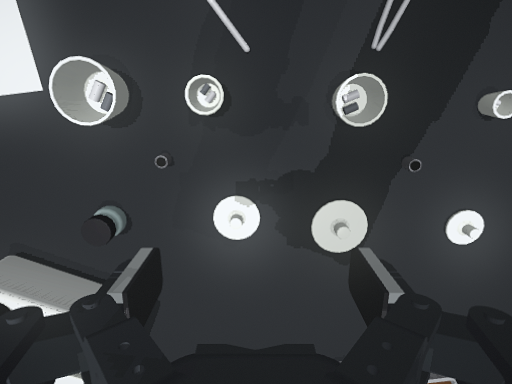

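The w3 and w4 pictures show everything clearly. In w3, lid 75 is at (130,224), lid 49 at (255,226), lid 37 at (367,80), crucible 31 at (257,104), crucible 56 at (105,98) and the bottle at (352,238). In w4, crucible 69 is at (83,91), crucible 43 at (204,95), crucible 56 at (360,99), lid 62 at (237,218) and lid 75 at (340,226). I'll measure these by depth bands and by triangulating the two views.

```bash
cat >> h.py <<'E'
from scipy.optimize import least_squares
def circ(P):
    f=lambda q:np.hypot(P[:,0]-q[0],P[:,1]-q[1])-q[2]
    r=least_squares(f,[*P.mean(0),.02],loss='soft_l1',f_scale=.001)
    return r.x
def hull_circ(P):
    h=cv2.convexHull((P*1000).astype(np.float32))[:,0]/1000
    return circ(h)
def measure(p,c,rad):
    """c approx xy; points above the bench in radius"""
    X=cloud(p)[...,:3].reshape(-1,3); X=X[np.isfinite(X[:,0])]
    d=np.hypot(X[:,0]-c[0],X[:,1]-c[1]); Z=X[d<rad]
    return Z
E
python3 - <<'E'
from h import *
import sys
A={n:dict(np.load('pics/%s.npz'%n)) for n in ['w2','w3','w4']}
C=dict(c69=(.451,-.296,.056),c56=(.452,.009,.046),c43=(.449,-.166,.038),c31=(.458,.173,.031),l75=(.61,.0,.008),l62=(.602,-.138,.008),l49=(.622,.167,.008),l37=(.430,.297,.008))
for k,c in C.items():
  for n,p in A.items():
    Z=measure(p,c,.06)
    if len(Z)<50: continue
    bench=np.median(Z[:,2][Z[:,2]<.003]) if (Z[:,2]<.003).any() else 9
    if k[0]=='c':
        h=np.percentile(Z[:,2],99.5); top=np.median(Z[Z[:,2]>h-.004][:,2])
        B=Z[Z[:,2]>top-.003]
        if len(B)<15: continue
        print(k,n,'rimz',top.round(4),'circ',hull_circ(B[:,:2]).round(4),len(B),'bench',round(float(bench),4))
    else:
        B=Z[(Z[:,2]>.0045)&(Z[:,2]<.0125)]; K=Z[(Z[:,2]>.02)]
        K=Z[Z[:,2]>.022]
        if len(B)<50: continue
        print(k,n,'discz',np.median(B[:,2]).round(4),'circ',hull_circ(B[:,:2]).round(4),'knob',(hull_circ(K[:,:2]).round(4),np.percentile(K[:,2],90).round(4)) if len(K)>5 else None,'bench',round(float(bench),4))
E
```

```text
c69 w4 rimz 0.0549 circ [ 0.4454 -0.2947  0.0343] 871 bench -0.0007
c56 w2 rimz 0.045 circ [0.454  0.     0.0273] 549 bench -0.0006
c56 w3 rimz 0.0449 circ [4.535e-01 1.000e-04 2.740e-02] 595 bench -0.0007
c56 w4 rimz 0.0447 circ [ 4.535e-01 -4.000e-04  2.730e-02] 569 bench -0.0009
c43 w2 rimz 0.0076 circ [ 0.4508 -0.1629  0.0111] 53 bench -0.0006
c43 w3 rimz -0.0005 circ [ 0.4492 -0.1654  0.0592] 2150 bench -0.0006
c43 w4 rimz 0.0369 circ [ 0.4698 -0.1669  0.0398] 402 bench -0.0008
c31 w2 rimz 0.03 circ [0.459  0.1674 0.0149] 276 bench -0.0009
c31 w3 rimz 0.3519 circ [0.6011 0.1683 0.0972] 1843 bench -0.0009
c31 w4 rimz 0.0294 circ [0.4588 0.1663 0.015 ] 184 bench -0.0011
l75 w2 discz 0.0072 circ [ 0.6159 -0.0019  0.0374] knob (array([0.605 , 0.025 , 0.0346]), np.float64(0.3303)) bench -0.0008
l75 w3 discz 0.0072 circ [ 0.6158 -0.0026  0.0372] knob (array([ 0.6151, -0.0023,  0.0087]), np.float64(0.0279)) bench -0.0008
l75 w4 discz 0.0069 circ [ 0.6156 -0.0021  0.0371] knob (array([ 0.6157, -0.0023,  0.0088]), np.float64(0.0278)) bench -0.0011
l62 w2 discz 0.0074 circ [ 0.6033 -0.139
[... 245 characters left out ...]
29 -0.1396  0.0305] knob (array([ 0.6027, -0.1395,  0.0076]), np.float64(0.0278)) bench -0.001
l49 w2 discz 0.007 circ [0.6165 0.1655 0.024 ] knob (array([279.4832,   2.1246, 278.8991]), np.float64(0.3461)) bench -0.001
l49 w3 discz 0.007 circ [0.6164 0.1655 0.024 ] knob (array([0.616 , 0.1654, 0.0066]), np.float64(0.0281)) bench -0.001
l49 w4 discz 0.0071 circ [0.6171 0.1647 0.0243] knob (array([0.6174, 0.1641, 0.0067]), np.float64(0.0276)) bench -0.0011
l37 w2 discz 0.0072 circ [0.4324 0.2952 0.0179] knob (array([0.4326, 0.2946, 0.0055]), np.float64(0.0278)) bench -0.001
l37 w3 discz 0.0072 circ [0.4321 0.2951 0.018 ] knob (array([0.4322, 0.2949, 0.0057]), np.float64(0.0279)) bench -0.0009
```

Crucible rim and lid heights match the text to about 1 mm and radii to under 1 mm, except c43 and one c31 fit. Those two search windows took in the wrong points, so I'll refit them with a tighter radius. Then I'll start with lid 62.

Run:
```python
from h import *
for k,n,c in [('c43','w4',(.449,-.166)),('c43','w2',(.449,-.166)),('c31','w3',(.459,.167)),('c31','w2',(.459,.167)),('c69','w4',(.4455,-.295))]:
    p=dict(np.load('pics/%s.npz'%n)); Z=measure(p,c,.032 if k!='c69' else .045); Z=Z[Z[:,2]<.08]
    h=np.percentile(Z[:,2],99.5); B=Z[Z[:,2]>h-.004]
    print(k,n,np.median(B[:,2]).round(4),hull_circ(B[:,:2]).round(4),len(B))
```

```text
c43 w4 0.0369 [ 0.4477 -0.1713  0.0212] 383
c43 w2 0.0084 [ 0.4502 -0.1641  0.0121] 40
c31 w3 0.0298 [0.4583 0.1675 0.0149] 211
c31 w2 0.0301 [0.459  0.1674 0.0149] 269
c69 w4 0.055 [ 0.4454 -0.2947  0.0343] 831
```

Request:
arm_command(motion=[{"x": -40,"y": -13,"z": 40,"rx": 0,"ry": 0,"rz": 0,"hand": -1},{"x": -77.4,"y": -25.6,"z": 90,"rx": 0,"ry": 0,"rz": 0,"hand": -1},{"x": -77.4,"y": -25.6,"z": 140,"rx": 0,"ry": 0,"rz": 0,"hand": -0.2},{"x": -77.4,"y": -25.6,"z": 170,"rx": 0,"ry": 0,"rz": 0,"hand": -0.2},{"x": -77.4,"y": -25.6,"z": 183,"rx": 0,"ry": 0,"rz": 0,"hand": -0.2},{"x": -77.4,"y": -25.6,"z": 183,"rx": 0,"ry": 0,"rz": 0,"hand": -0.2}])

```text
clock: 6.42
tcp_pos: [0.6029, -0.14, 0.0402]
orientation: [-0.0, -0.0, 1.0, 0.0]
wrist_force: [-0.6, 0.3, 0.5]
finger_gap: 0.0512
```

Request:
arm_command(motion=[{"x": 0,"y": 0,"z": 15,"rx": 0,"ry": 0,"rz": 0,"hand": -0.2},{"x": 0,"y": 0,"z": 29.5,"rx": 0,"ry": 0,"rz": 0,"hand": -0.2},{"x": 0,"y": 0,"z": 29.5,"rx": 0,"ry": 0,"rz": 0,"hand": -0.2},{"x": 0,"y": 0,"z": 29.5,"rx": 0,"ry": 0,"rz": 0,"hand": 0.3},{"x": 0,"y": 0,"z": 29.5,"rx": 0,"ry": 0,"rz": 0,"hand": 1},{"x": 0,"y": 0,"z": 29.5,"rx": 0,"ry": 0,"rz": 0,"hand": 1},{"x": 0,"y": 0,"z": 29.5,"rx": 0,"ry": 0,"rz": 0,"hand": 1},{"x": 0,"y": 0,"z": 29.5,"rx": 0,"ry": 0,"rz": 0,"hand": 1}])

```text
clock: 7.42
tcp_pos: [0.6032, -0.1402, 0.0111]
orientation: [0.0, -0.0, 1.0, 0.0]
wrist_force: [0.1, 1.4, 0.6]
finger_gap: 0.0001
```

Run:
```python
from h import *
p=look('g62',[])
```

```text
t 7.47 [ 0.6032 -0.1401  0.011 ] [ 0. -0.  1.  0.] [-0.36  0.51 -0.13  0.94  0.   -0.36] -0.0004
```

View pics/g62.png

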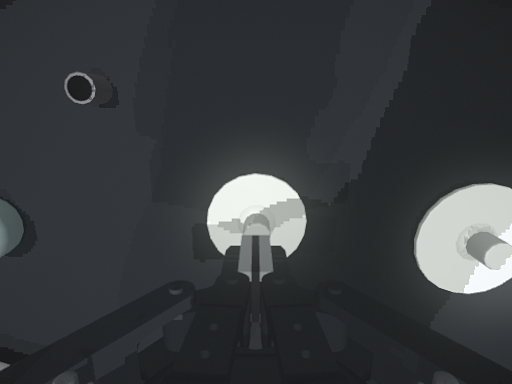

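The fingers shut fully (gap 0) on the far side of the knob, which shows in front of the tips at (256,225). The grasp missed, so I'll measure where the lid is now.

Run:
```python
from h import *
p=dict(np.load('pics/g62.npz')); print(ray(p,(256,192)))
Z=measure(p,(.6,-.14),.045)
B=Z[(Z[:,2]>.0045)&(Z[:,2]<.0125)];print('disc',hull_circ(B[:,:2]).round(4),np.median(B[:,2]))
X=cloud(p)
for r in range(180,300,6): print(r,X[r,256].round(4),X[r,247].round(4))
q=viewer.read_camera('scene');save(q,'s1.png')
im=q['image'][200:300,150:290,::-1];cv2.imwrite('pics/s1c.png',cv2.resize(im,None,fx=5,fy=5,interpolation=cv2.INTER_CUBIC))
```

```text
(array([ 0.53088217, -0.14051996,  0.19065802]), array([ 0.27846498,  0.0020663 , -0.96046657]))
disc [ 0.6033 -0.1397  0.0307] 0.007163918840677132
180 [ 0.5765 -0.1401  0.0077] [ 0.5765 -0.1455  0.0079]
186 [ 0.5804 -0.1401  0.0068] [ 0.5803 -0.1455  0.0073]
192 [nan nan nan] [ 0.5841 -0.1455  0.0071]
198 [ 0.5879 -0.1401  0.0069] [ 0.5878 -0.1456  0.0073]
204 [ 0.5918 -0.1401  0.0069] [ 0.5916 -0.1456  0.0073]
210 [ 0.5945 -0.1401  0.0101] [ 0.5952 -0.1456  0.0081]
216 [ 0.5961 -0.1401  0.016 ] [ 0.5984 -0.1456  0.0101]
222 [ 0.5967 -0.1401  0.0241] [ 0.5982 -0.1453  0.0204]
228 [ 0.5994 -0.1401  0.0264] [ 0.5994 -0.1452  0.0264]
234 [ 0.6024 -0.1401  0.0278] [ 0.6027 -0.1452  0.0271]
240 [ 0.592  -0.1402  0.0582] [ 0.5925 -0.1443  0.057 ]
246 [ 0.5916 -0.1402  0.0651] [ 0.5924 -0.1442  0.0635]
252 [ 0.5918 -0.1402  0.0705] [ 0.5918 -0.144   0.0705]
258 [ 0.5921 -0.1402  0.0751] [ 0.5916 -0.1438  0.076 ]
264 [ 0.5925 -0.1402  0.0794] [ 0.5915 -0.1437  0.0811]
270 [ 0.5916 -0.1403  0.0855] [ 0.5918 -0.1436  0.0851]
276 [ 0.5942 -0.1403  0.0853] [ 0.5911 -0.1435  0.0905]
282 [ 0.597  -0.1403  0.0848] [ 0.5919 -0.1434  0.093 ]
288 [ 0.5993 -0.1403  0.0853] [ 0.5918 -0.1433  0.0968]
294 [ 0.6018 -0.1402  0.0854] [ 0.5913 -0.1432  0.101 ]
```

View pics/s1c.png

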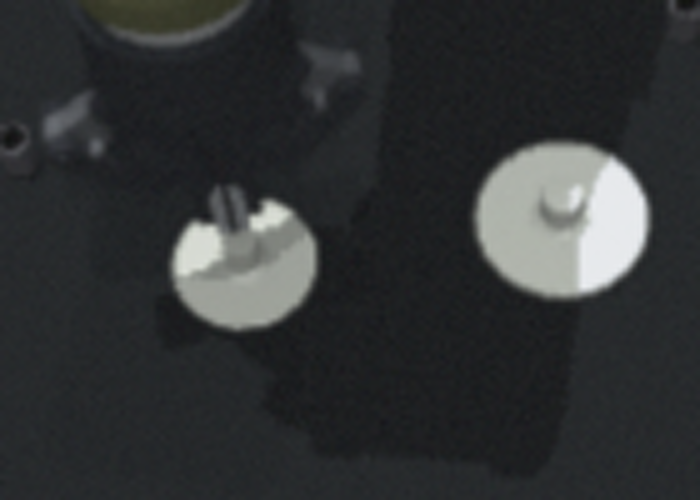

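Run:
```python
from h import *
print([ (a,getattr(env,a)) for a in dir(env) if not a.startswith('_')])
q=viewer.read_camera('scene')
for v in (242,244,246,248):
    c,d=ray(q,(197,v)); s=(.614-c[0])/d[0]; print(v,(c+s*d).round(4))
Y=cloud(q)
for v in range(230,262,2): print(v,Y[v,196].round(4),Y[v,199].round(4))
p=dict(np.load('pics/g62.npz'));X=cloud(p)
for r in range(228,246): print(r,X[r,250].round(4),X[r,262].round(4),X[r,240].round(4))
im=p['image'][170:330,170:340,::-1];cv2.imwrite('pics/g62c.png',cv2.resize(im,None,fx=4,fy=3.7,interpolation=cv2.INTER_CUBIC))
```

```text
[('MotionError', <class 'workcell.MotionError'>), ('tcp_to_grasp', 0.0187)]
242 [ 0.614  -0.1355  0.0719]
244 [ 0.614  -0.1364  0.0639]
246 [ 0.614  -0.1374  0.0559]
248 [ 0.614  -0.1384  0.0477]
230 [ 0.618  -0.132   0.1242] [ 0.6179 -0.1264  0.1217]
232 [ 0.6189 -0.1328  0.1186] [ 0.615  -0.1272  0.1098]
234 [ 0.6138 -0.1338  0.1029] [ 0.6132 -0.1281  0.0994]
236 [ 0.6136 -0.1347  0.0951] [ 0.6143 -0.1289  0.0938]
238 [ 0.6133 -0.1356  0.087 ] [ 0.6094 -0.1299  0.0779]
240 [ 0.6117 -0.1366  0.0766] [ 0.6081 -0.1308  0.0678]
242 [nan nan nan] [ 0.6079 -0.1317  0.0596]
244 [ 0.6126 -0.1385  0.0623] [ 0.6133 -0.1325  0.061 ]
246 [ 0.5995 -0.1399  0.0312] [ 0.6    -0.1338  0.0293]
248 [ 0.6053 -0.1407  0.033 ] [ 0.6066 -0.1346  0.0326]
250 [ 0.6064 -0.1417  0.0266] [ 0.609  -0.1355  0.0286]
252 [ 0.6099 -0.1426  0.0245] [ 0.6099 -0.1364  0.0217]
254 [ 0.609  -0.1437  0.0141] [ 0.6112 -0.1374  0.0153]
256 [ 0.6118 -0.1446  0.0105] [ 0.6136 -0.1383  0.0109]
258 [ 0.6174 -0.1454  0.0122] [ 0.6187 -0.1392  0.0116]
260 [ 0.6202 -0.1463  0.0086] [ 0.6233 -0.14    0.0115]
228 [ 0.5988 -0.1435
[... 755 characters left out ...]
1 -0.1374  0.0547] [ 0.6131 -0.1501  0.008 ]
238 [ 0.5921 -0.143   0.0557] [ 0.5924 -0.1374  0.0551] [ 0.6141 -0.1501  0.0073]
239 [ 0.5919 -0.143   0.0573] [ 0.5918 -0.1375  0.0576] [ 0.6148 -0.1501  0.0073]
240 [ 0.5923 -0.1429  0.0576] [ 0.5921 -0.1375  0.0581] [ 0.6154 -0.1501  0.0076]
241 [ 0.5917 -0.1429  0.0599] [ 0.5917 -0.1375  0.0598] [ 0.6163 -0.1502  0.0069]
242 [ 0.5917 -0.1429  0.061 ] [ 0.5919 -0.1375  0.0605] [ 0.617  -0.1502  0.0069]
243 [ 0.592  -0.1429  0.0615] [ 0.5919 -0.1376  0.0616] [ 0.6179 -0.1502  0.0066]
244 [ 0.5919 -0.1429  0.0626] [ 0.592  -0.1376  0.0624] [ 0.6179 -0.1502  0.008 ]
245 [ 0.5921 -0.1429  0.0631] [ 0.5923 -0.1376  0.0628] [ 0.5957 -0.1477  0.0556]
```

View pics/g62c.png

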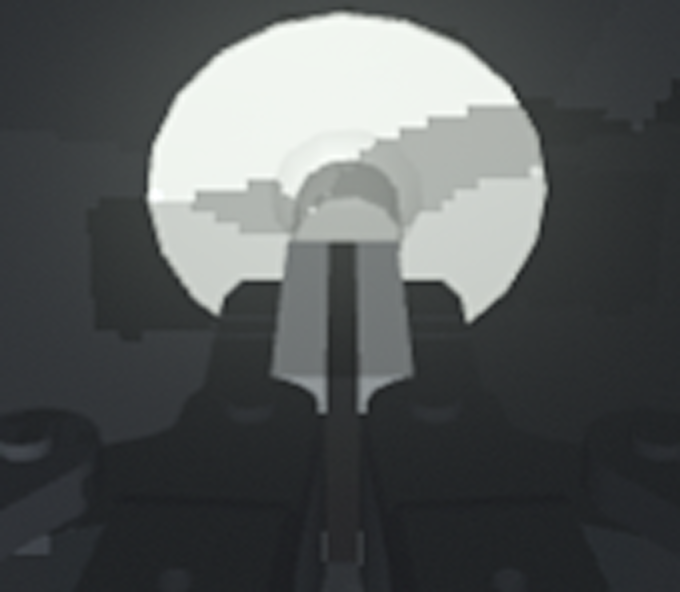

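The fingertips appear at z≈0.052 while the reported TCP is z=0.011. Both the wrist and scene views agree on that. I'll check whether the same offset shows in the earlier open-finger picture.

Run:
```python
from h import *
for n in ['w4','w3']:
    p=dict(np.load('pics/%s.npz'%n));X=cloud(p)
    for r in (249,252,256,260,266,274,282): print(n,r,[X[r,c].round(4).tolist() for c in (140,150,156,358,365)])
    m=np.isfinite(X[...,2])&(X[...,2]>.15); m[240:,:]&=True
    F=X[m]; print('lowest finger z',np.percentile(F[:,2],[0,.5,2,5]).round(4))
p=dict(np.load('pics/g62.npz'));X=cloud(p);F=X[(X[...,2]>.04)]
print(np.percentile(F[:,2],[0,.1,.5,2,5]).round(4))
```

```text
w4 249 [[0.5141, -0.1638, 0.2801], [0.5137, -0.1593, 0.2808], [0.5148, -0.1575, 0.2787], [0.5144, -0.071, 0.2794], [0.5141, -0.0682, 0.28]]
w4 252 [[0.515, -0.1636, 0.281], [0.5146, -0.159, 0.2819], [0.5164, -0.1578, 0.2783], [0.5147, -0.0717, 0.2818], [0.5145, -0.0689, 0.282]]
w4 256 [[0.515, -0.1623, 0.2846], [0.5141, -0.1575, 0.2864], [0.5185, -0.158, 0.278], [0.5156, -0.0721, 0.2834], [0.5146, -0.07, 0.2854]]
w4 260 [[0.5146, -0.1608, 0.2887], [0.5163, -0.158, 0.2856], [0.52, -0.1579, 0.2788], [0.5172, -0.0722, 0.284], [0.515, -0.0708, 0.2881]]
w4 266 [[0.5146, -0.1591, 0.2936], [0.5183, -0.1578, 0.2869], [0.522, -0.1576, 0.2803], [0.5192, -0.0724, 0.2854], [0.5155, -0.0721, 0.292]]
w4 274 [[0.5157, -0.1579, 0.2975], [0.5208, -0.1574, 0.2889], [0.5251, -0.1575, 0.2816], [0.5225, -0.0724, 0.2861], [0.5184, -0.0722, 0.293]]
w4 282 [[0.5185, -0.1578, 0.2985], [0.5248, -0.1579, 0.2883], [0.529, -0.1578, 0.2817], [0.5258, -0.0723, 0.2868], [0.5211, -0.0723, 0.2942]]
lowest finger z [0.2726 0.2768 0.2818 0.2894]
w3 249 [[0.5151, 0.1158, 0.2791], [0.5142, 0.1208, 0.2808], [0.515, 0.1228
[... 268 characters left out ...]
0.1225, 0.2794], [0.5158, 0.2083, 0.2838], [0.515, 0.2106, 0.2854]]
w3 260 [[0.5147, 0.1196, 0.2897], [0.5164, 0.1224, 0.2864], [0.5198, 0.1226, 0.2802], [0.5175, 0.2084, 0.2841], [0.5153, 0.2097, 0.2882]]
w3 266 [[0.5149, 0.1211, 0.294], [0.5184, 0.1226, 0.2878], [0.5226, 0.1224, 0.2803], [0.5201, 0.2085, 0.2844], [0.5158, 0.2084, 0.2921]]
w3 274 [[0.5162, 0.1222, 0.2977], [0.5215, 0.1226, 0.2888], [0.5261, 0.1224, 0.281], [0.5227, 0.2081, 0.2864], [0.5184, 0.2082, 0.2937]]
w3 282 [[0.5183, 0.1227, 0.2997], [0.5249, 0.1225, 0.2893], [0.5286, 0.1228, 0.2832], [0.5261, 0.2082, 0.2871], [0.5216, 0.2083, 0.2942]]
lowest finger z [0.2733 0.2775 0.2824 0.2901]
[0.0516 0.0537 0.0574 0.0673 0.0848]
```

Open or shut, the real fingertips sit 41–43 mm behind the reported TCP in every picture, though x and y agree. The reported z is therefore offset by about +42 mm, and I'll trust the pictures. I'll open and descend in steps, watching the force.

Request:
arm_command(motion=[{"x": 0,"y": 0,"z": 0,"rx": 0,"ry": 0,"rz": 0,"hand": -0.2},{"x": 0,"y": 0,"z": 0,"rx": 0,"ry": 0,"rz": 0,"hand": -0.2},{"x": 0,"y": 0,"z": 0,"rx": 0,"ry": 0,"rz": 0,"hand": -0.2},{"x": 0,"y": 0,"z": 0,"rx": 0,"ry": 0,"rz": 0,"hand": -0.2},{"x": 0,"y": 0,"z": 10,"rx": 0,"ry": 0,"rz": 0,"hand": -0.2},{"x": 0,"y": 0,"z": 20,"rx": 0,"ry": 0,"rz": 0,"hand": -0.2},{"x": 0,"y": 0,"z": 30,"rx": 0,"ry": 0,"rz": 0,"hand": -0.2},{"x": 0,"y": 0,"z": 30,"rx": 0,"ry": 0,"rz": 0,"hand": -0.2}])

```text
clock: 8.57
tcp_pos: [0.6019, -0.1397, -0.0206]
orientation: [-0.001, -0.0, 1.0, 0.001]
wrist_force: [0.9, -0.4, 0.6]
finger_gap: 0.0515
```

Run:
```python
from h import *
p=look('g62b',[]);X=cloud(p);F=X[(X[...,2]>.035)&(abs(X[...,1]+.14)<.06)]
print(np.percentile(F[:,2],[0,.1,.5,2,5]).round(4))
q=viewer.read_camera('scene')
im=q['image'][200:300,150:290,::-1];cv2.imwrite('pics/s2c.png',cv2.resize(im,None,fx=5,fy=5,interpolation=cv2.INTER_CUBIC))
```

```text
t 8.62 [ 0.6025 -0.1399 -0.0199] [-0.001 -0.     1.     0.   ] [-0.36  0.54 -0.16  0.87  0.   -0.36] 0.0512
[0.035  0.0354 0.0368 0.0416 0.0501]
```

View pics/g62b.png

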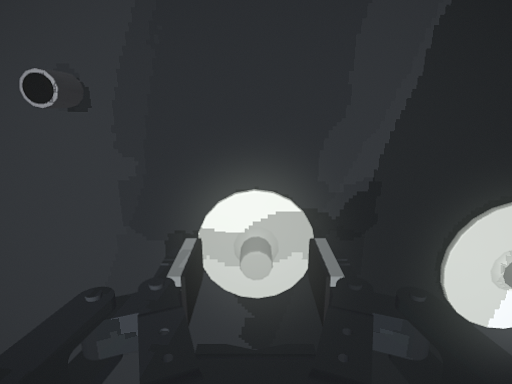

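View pics/s2c.png

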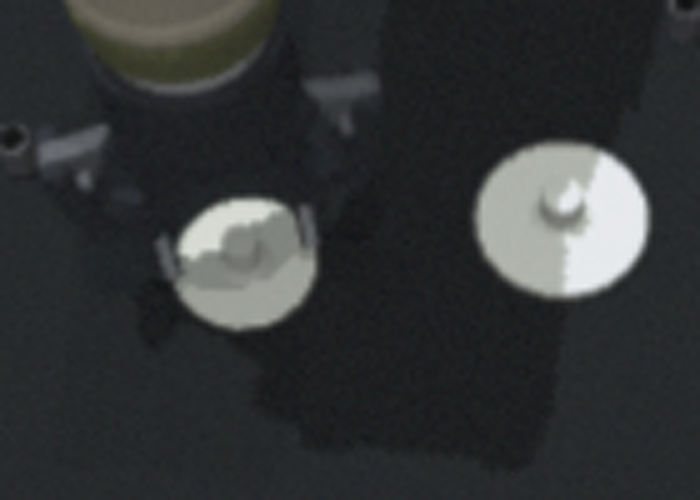

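The TCP now reads −20 mm with no contact force, which confirms the offset. The knob is centred between the pads (256,250 in the wrist view). I'll go down 10 mm more and close.

Request:
arm_command(motion=[{"x": 0,"y": 0,"z": 10,"rx": 0,"ry": 0,"rz": 0,"hand": -0.2},{"x": 0,"y": 0,"z": 10,"rx": 0,"ry": 0,"rz": 0,"hand": 0.3},{"x": 0,"y": 0,"z": 10,"rx": 0,"ry": 0,"rz": 0,"hand": 1},{"x": 0,"y": 0,"z": 10,"rx": 0,"ry": 0,"rz": 0,"hand": 1},{"x": 0,"y": 0,"z": 10,"rx": 0,"ry": 0,"rz": 0,"hand": 1},{"x": 0,"y": 0,"z": 10,"rx": 0,"ry": 0,"rz": 0,"hand": 1}])

```text
clock: 9.43
tcp_pos: [0.6032, -0.1401, -0.029]
orientation: [0.0, -0.0, 1.0, 0.0]
wrist_force: [-0.9, 0.2, 1.1]
finger_gap: 0.0144
```

Run:
```python
from h import *
p=look('g62d',[])
```

```text
t 9.47 [ 0.6033 -0.1402 -0.0289] [ 0. -0.  1. -0.] [-0.36  0.54 -0.17  0.85  0.   -0.36] 0.0144
```

View pics/g62d.png

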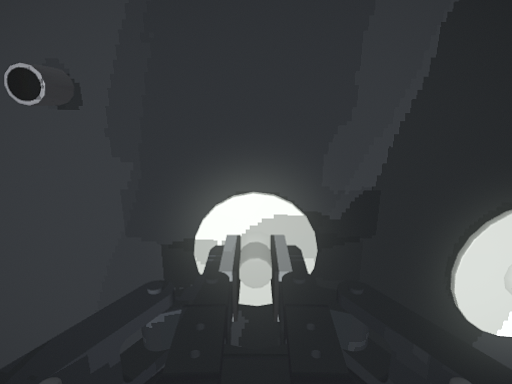

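Lid 62 is gripped: the gap stopped at 14.4 mm and the knob sits between the pads at (256,255). I'll lift it and carry it over crucible 56, shifting x by −149.5 mm and y by +139.5 mm.

Request:
arm_command(motion=[{"x": 0,"y": 0,"z": -25,"rx": 0,"ry": 0,"rz": 0,"hand": 1},{"x": 0,"y": 0,"z": -60,"rx": 0,"ry": 0,"rz": 0,"hand": 1},{"x": 20,"y": 20,"z": -85,"rx": 0,"ry": 0,"rz": 0,"hand": 1},{"x": 55,"y": 52,"z": -85,"rx": 0,"ry": 0,"rz": 0,"hand": 1},{"x": 90,"y": 85,"z": -85,"rx": 0,"ry": 0,"rz": 0,"hand": 1},{"x": 125,"y": 117,"z": -85,"rx": 0,"ry": 0,"rz": 0,"hand": 1},{"x": 149.5,"y": 139.5,"z": -85,"rx": 0,"ry": 0,"rz": 0,"hand": 1},{"x": 149.5,"y": 139.5,"z": -85,"rx": 0,"ry": 0,"rz": 0,"hand": 1},{"x": 149.5,"y": 139.5,"z": -85,"rx": 0,"ry": 0,"rz": 0,"hand": 1}])

```text
clock: 10.6
tcp_pos: [0.4547, -0.0011, 0.0565]
orientation: [0.001, -0.001, 1.0, -0.0]
wrist_force: [0.1, 0.7, -0.8]
finger_gap: 0.0142
```

Run:
```python
from h import *
p=look('p62',[])
X=cloud(p);s=get_state();tc=s['tcp_pos']
for lo,hi,c in ((.05,.12,'lid'),(.040,.05,'rim')):
    m=np.isfinite(X[...,2])&(X[...,2]>lo)&(X[...,2]<hi)
    Z=X[m];Z=Z[np.hypot(Z[:,0]-.4536,Z[:,1])<.045]
    print(c,len(Z),np.histogram(Z[:,2],bins=np.arange(lo,hi,.005)))
    if c=='rim' and len(Z)>20: print(circ(Z[:,:2]).round(4))
```

```text
t 10.65 [ 0.4549 -0.0013  0.0564] [ 0.001 -0.     1.    -0.   ] [-0.18  0.18 -0.49  0.9  -0.   -0.18] 0.0144
lid 8662 (array([   0,    0,    0,    0,    0,    0,    0,   22, 5793,  284,  417,
        482, 1264]), array([0.05 , 0.055, 0.06 , 0.065, 0.07 , 0.075, 0.08 , 0.085, 0.09 ,
       0.095, 0.1  , 0.105, 0.11 , 0.115]))
rim 616 (array([352, 264]), array([0.04 , 0.045, 0.05 ]))
[4.529e-01 1.000e-04 2.590e-02]
```

View pics/p62.png

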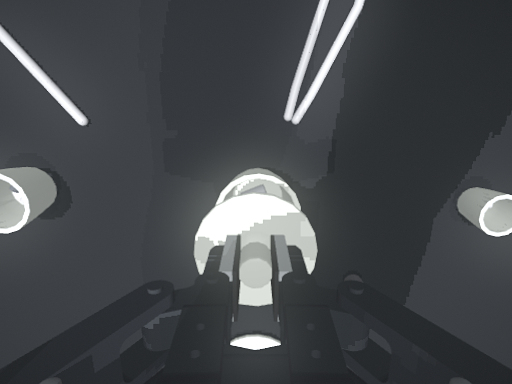

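The lid hangs level with its disc top at z≈0.0925, about 43 mm above seated, and the rim is centred below it at (258,185). I'll lower it gently.

Request:
arm_command(motion=[{"x": 0.5,"y": 0.5,"z": 15,"rx": 0,"ry": 0,"rz": 0,"hand": 1},{"x": 0.5,"y": 0.5,"z": 28,"rx": 0,"ry": 0,"rz": 0,"hand": 1},{"x": 0.5,"y": 0.5,"z": 35,"rx": 0,"ry": 0,"rz": 0,"hand": 1},{"x": 0.5,"y": 0.5,"z": 38,"rx": 0,"ry": 0,"rz": 0,"hand": 1},{"x": 0.5,"y": 0.5,"z": 40.5,"rx": 0,"ry": 0,"rz": 0,"hand": 1},{"x": 0.5,"y": 0.5,"z": 42.5,"rx": 0,"ry": 0,"rz": 0,"hand": 1},{"x": 0.5,"y": 0.5,"z": 43,"rx": 0,"ry": 0,"rz": 0,"hand": 1},{"x": 0.5,"y": 0.5,"z": 43,"rx": 0,"ry": 0,"rz": 0,"hand": 1}])

```text
clock: 11.65
tcp_pos: [0.4534, -0.0003, 0.0134]
orientation: [0.0, -0.0, 1.0, -0.0]
wrist_force: [-1.0, 0.5, 3.1]
finger_gap: 0.0145
```

```bash
cat >> h.py <<'E'
def lidfit(p,c,zt,R):
    Z=measure(p,c,R+.012); B=Z[abs(Z[:,2]-zt)<.006]
    print('lid disc',hull_circ(B[:,:2]).round(4),'z',np.median(B[:,2]).round(4), 'slope',np.linalg.lstsq(np.c_[B[:,:2]-B[:,:2].mean(0),np.ones(len(B))],B[:,2],rcond=None)[0][:2].round(3))
E
python3 - <<'E'
from h import *
p=look('q62',[]); lidfit(p,(.4536,0),.049,.031)
E
```

```text
t 11.7 [ 4.534e-01 -3.000e-04  1.340e-02] [ 0. -0.  1. -0.] [-0.18  0.22 -0.55  0.79  0.   -0.18] 0.0143
lid disc [ 0.4538 -0.0005  0.0308] z 0.0496 slope [ 0.006 -0.001]
```

View pics/q62.png

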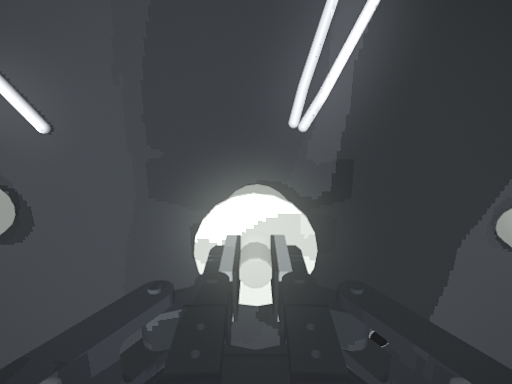

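Seated: disc top at 0.0496, level, centred on (0.4538,−0.0005), 3 N of contact. I'll release, rise and check.

Request:
arm_command(motion=[{"x": 0,"y": 0,"z": 0,"rx": 0,"ry": 0,"rz": 0,"hand": 0.4},{"x": 0,"y": 0,"z": 0,"rx": 0,"ry": 0,"rz": 0,"hand": 0},{"x": 0,"y": 0,"z": 0,"rx": 0,"ry": 0,"rz": 0,"hand": -0.2},{"x": 0,"y": 0,"z": -15,"rx": 0,"ry": 0,"rz": 0,"hand": -0.2},{"x": 0,"y": 0,"z": -45,"rx": 0,"ry": 0,"rz": 0,"hand": -0.2},{"x": -30,"y": 0,"z": -60,"rx": 0,"ry": 0,"rz": 0,"hand": -0.2},{"x": -80,"y": -2,"z": -60,"rx": 0,"ry": 0,"rz": 0,"hand": -0.2},{"x": -130,"y": -2,"z": -40,"rx": 0,"ry": 0,"rz": 0,"hand": -0.2},{"x": -162.3,"y": -2,"z": -15,"rx": 0,"ry": 0,"rz": 0,"hand": -0.2},{"x": -162.3,"y": -2,"z": 0,"rx": 0,"ry": 0,"rz": 0,"hand": -0.2}])

```text
clock: 12.95
tcp_pos: [0.6168, -0.0022, 0.011]
orientation: [-0.0, -0.0, 1.0, 0.0]
wrist_force: [-0.3, 0.8, -0.1]
finger_gap: 0.0513
```

Run:
```python
from h import *
p=look('g75',[]); lidfit(p,(.6157,-.0023),.008,.0375)
q=viewer.read_camera('scene');save(q,'s3.png');Y=cloud(q)
lidfit(q,(.4536,0),.05,.031)
```

```text
t 13.0 [ 0.6136 -0.0019  0.0091] [-0.003 -0.     1.     0.   ] [-0.13  0.5  -0.14  0.94  0.   -0.13] 0.0512
lid disc [ 0.616  -0.0018  0.0372] z 0.0071 slope [ 0.    -0.001]
lid disc [4.525e-01 1.000e-04 2.960e-02] z 0.0532 slope [0.001 0.011]
```

View pics/g75.png

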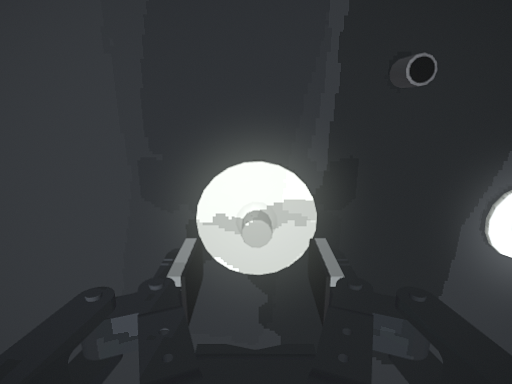

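View pics/s3.png

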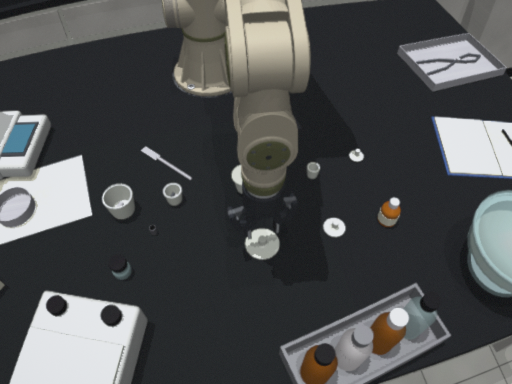

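Lid 62 stays on crucible 56 (about 242,180 in the scene view, partly hidden by the arm). Lid 75's knob is centred between the open pads at (256,228). Next I'll descend and grip.

Request:
arm_command(motion=[{"x": 0,"y": 0,"z": 12,"rx": 0,"ry": 0,"rz": 0,"hand": -0.2},{"x": 0,"y": 0,"z": 25,"rx": 0,"ry": 0,"rz": 0,"hand": -0.2},{"x": 0,"y": 0,"z": 36,"rx": 0,"ry": 0,"rz": 0,"hand": -0.2},{"x": 0,"y": 0,"z": 42,"rx": 0,"ry": 0,"rz": 0,"hand": -0.2},{"x": 0,"y": 0,"z": 42,"rx": 0,"ry": 0,"rz": 0,"hand": 0.1},{"x": 0,"y": 0,"z": 42,"rx": 0,"ry": 0,"rz": 0,"hand": 0.6},{"x": 0,"y": 0,"z": 42,"rx": 0,"ry": 0,"rz": 0,"hand": 1},{"x": 0,"y": 0,"z": 42,"rx": 0,"ry": 0,"rz": 0,"hand": 1},{"x": 0,"y": 0,"z": 42,"rx": 0,"ry": 0,"rz": 0,"hand": 1},{"x": 0,"y": 0,"z": 42,"rx": 0,"ry": 0,"rz": 0,"hand": 1}])

```text
clock: 14.3
tcp_pos: [0.6159, -0.0022, -0.0285]
orientation: [0.001, -0.0, 1.0, -0.0]
wrist_force: [-0.1, 0.2, 5.1]
finger_gap: 0.0163
```

Run:
```python
from h import *
p=look('g75b',[]); lidfit(p,(.6157,-.0023),.008,.0375)
```

```text
t 14.35 [ 0.6159 -0.0022 -0.0285] [ 0.001 -0.     1.    -0.   ] [-0.13  0.54 -0.18  0.85  0.   -0.13] 0.0164
lid disc [ 0.6164 -0.0025  0.0373] z 0.0071 slope [ 0.004 -0.001]
```

Lid 75 is gripped (gap 16.4 mm). I'll carry it to crucible 69, a shift of −170.8 mm in x and −292.3 mm in y.

Request:
arm_command(motion=[{"x": 0,"y": 0,"z": -30,"rx": 0,"ry": 0,"rz": 0,"hand": 1},{"x": 0,"y": 0,"z": -70,"rx": 0,"ry": 0,"rz": 0,"hand": 1},{"x": 21,"y": -36,"z": -90,"rx": 0,"ry": 0,"rz": 0,"hand": 1},{"x": 47,"y": -80,"z": -90,"rx": 0,"ry": 0,"rz": 0,"hand": 1},{"x": 73,"y": -125,"z": -90,"rx": 0,"ry": 0,"rz": 0,"hand": 1},{"x": 99,"y": -169,"z": -90,"rx": 0,"ry": 0,"rz": 0,"hand": 1},{"x": 125,"y": -214,"z": -90,"rx": 0,"ry": 0,"rz": 0,"hand": 1},{"x": 151,"y": -258,"z": -90,"rx": 0,"ry": 0,"rz": 0,"hand": 1},{"x": 170.8,"y": -292.3,"z": -90,"rx": 0,"ry": 0,"rz": 0,"hand": 1},{"x": 170.8,"y": -292.3,"z": -90,"rx": 0,"ry": 0,"rz": 0,"hand": 1}])

```text
clock: 15.6
tcp_pos: [0.4432, -0.2965, 0.0604]
orientation: [-0.0, 0.002, 1.0, 0.0]
wrist_force: [0.4, 0.3, -0.7]
finger_gap: 0.0162
```

Run:
```python
from h import *
p=look('p75',[]); lidfit(p,(.4454,-.2947),.097,.0375)
Z=measure(p,(.4454,-.2947),.045);B=Z[(Z[:,2]>.05)&(Z[:,2]<.06)];print(circ(B[:,:2]).round(4),len(B))
```

```text
t 15.65 [ 0.4438 -0.2951  0.0604] [-0.     0.001  1.     0.001] [-0.74  0.31 -0.29  0.97  0.   -0.74] 0.0162
lid disc [ 0.4437 -0.2968  0.0373] z 0.0961 slope [ 0.002 -0.001]
[ 0.4478 -0.2948  0.0352] 491
```

View pics/p75.png

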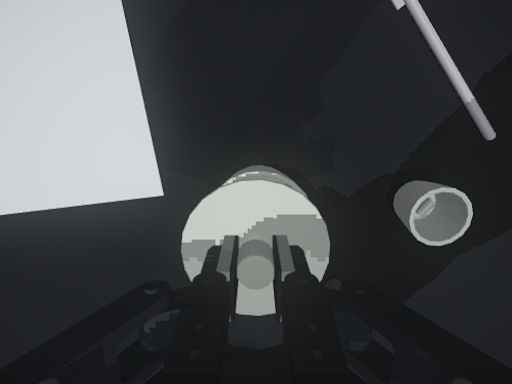

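The lid hangs level over the rim, and the arm was still settling when the picture was taken. I'll lower the 38 mm to seated.

Request:
arm_command(motion=[{"x": 0,"y": 0,"z": 10,"rx": 0,"ry": 0,"rz": 0,"hand": 1},{"x": 0,"y": 0,"z": 22,"rx": 0,"ry": 0,"rz": 0,"hand": 1},{"x": 0,"y": 0,"z": 29,"rx": 0,"ry": 0,"rz": 0,"hand": 1},{"x": 0,"y": 0,"z": 32.5,"rx": 0,"ry": 0,"rz": 0,"hand": 1},{"x": 0,"y": 0,"z": 35,"rx": 0,"ry": 0,"rz": 0,"hand": 1},{"x": 0,"y": 0,"z": 37,"rx": 0,"ry": 0,"rz": 0,"hand": 1},{"x": 0,"y": 0,"z": 38,"rx": 0,"ry": 0,"rz": 0,"hand": 1},{"x": 0,"y": 0,"z": 38,"rx": 0,"ry": 0,"rz": 0,"hand": 1}])

```text
clock: 16.65
tcp_pos: [0.4451, -0.2947, 0.0238]
orientation: [0.0, -0.0, 1.0, -0.0]
wrist_force: [-1.8, 1.8, 4.9]
finger_gap: 0.0163
```

Run:
```python
from h import *
p=dict(np.load('pics/p75.npz'));Z=measure(p,(.4477,-.1705),.032);h=np.percentile(Z[:,2],99);B=Z[abs(Z[:,2]-h)<.003]
print('c43',h,hull_circ(B[:,:2]).round(4))
p=look('q75',[]); lidfit(p,(.4454,-.2947),.059,.0375)
```

```text
c43 0.03780651237782919 [ 0.4477 -0.1715  0.0215]
t 16.7 [ 0.4451 -0.2947  0.0238] [ 0. -0.  1. -0.] [-0.74  0.35 -0.34  0.88  0.   -0.74] 0.0162
lid disc [ 0.4454 -0.295   0.0373] z 0.0595 slope [ 0.003 -0.001]
```

View pics/q75.png

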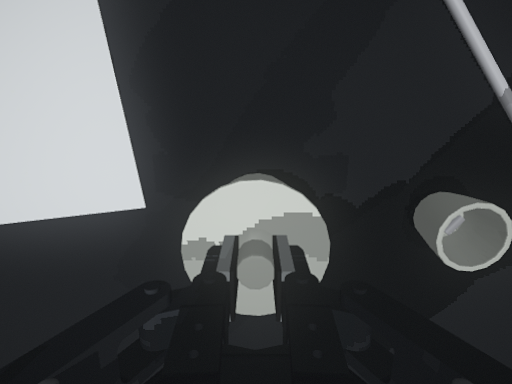

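Seated: disc top 0.0595, centred (0.4454,−0.295), 5 N of contact. I'll release, rise and head for lid 49.

Request:
arm_command(motion=[{"x": 0,"y": 0,"z": 0,"rx": 0,"ry": 0,"rz": 0,"hand": 0.4},{"x": 0,"y": 0,"z": 0,"rx": 0,"ry": 0,"rz": 0,"hand": 0},{"x": 0,"y": 0,"z": 0,"rx": 0,"ry": 0,"rz": 0,"hand": -0.2},{"x": 0,"y": 0,"z": -15,"rx": 0,"ry": 0,"rz": 0,"hand": -0.2},{"x": 0,"y": 0,"z": -50,"rx": 0,"ry": 0,"rz": 0,"hand": -0.2},{"x": -20,"y": 40,"z": -80,"rx": 0,"ry": 0,"rz": 0,"hand": -0.2},{"x": -40,"y": 95,"z": -80,"rx": 0,"ry": 0,"rz": 0,"hand": -0.2},{"x": -60,"y": 150,"z": -80,"rx": 0,"ry": 0,"rz": 0,"hand": -0.2},{"x": -80,"y": 205,"z": -80,"rx": 0,"ry": 0,"rz": 0,"hand": -0.2},{"x": -100,"y": 260,"z": -80,"rx": 0,"ry": 0,"rz": 0,"hand": -0.2}])

```text
clock: 17.95
tcp_pos: [0.5455, -0.0328, 0.1043]
orientation: [0.001, -0.0, 1.0, -0.0]
wrist_force: [0.9, -0.6, 0.4]
finger_gap: 0.0513
```

Request:
arm_command(motion=[{"x": -20,"y": 50,"z": 0,"rx": 0,"ry": 0,"rz": 0,"hand": -0.2},{"x": -40,"y": 100,"z": 0,"rx": 0,"ry": 0,"rz": 0,"hand": -0.2},{"x": -60,"y": 150,"z": 0,"rx": 0,"ry": 0,"rz": 0,"hand": -0.2},{"x": -71.5,"y": 200,"z": 30,"rx": 0,"ry": 0,"rz": 0,"hand": -0.2},{"x": -71.5,"y": 200,"z": 70,"rx": 0,"ry": 0,"rz": 0,"hand": -0.2},{"x": -71.5,"y": 200,"z": 91,"rx": 0,"ry": 0,"rz": 0,"hand": -0.2},{"x": -71.5,"y": 200,"z": 91,"rx": 0,"ry": 0,"rz": 0,"hand": -0.2}])

```text
clock: 18.82
tcp_pos: [0.6143, 0.1657, 0.0108]
orientation: [-0.002, -0.001, 1.0, -0.0]
wrist_force: [-0.9, -0.6, -0.3]
finger_gap: 0.0516
```

Run:
```python
from h import *
p=look('g49',[]); lidfit(p,(.6166,.1653),.008,.0245)
q=viewer.read_camera('scene');save(q,'s4.png')
lidfit(q,(.4536,0),.05,.031);lidfit(q,(.4454,-.2947),.06,.0375)
```

```text
t 18.88 [0.6157 0.1656 0.0123] [-0. -0.  1. -0.] [ 0.14  0.54 -0.07  0.96  0.    0.14] 0.0512
lid disc [0.6168 0.1655 0.0242] z 0.0072 slope [-0.    -0.001]
lid disc [0.4529 0.0018 0.0308] z 0.0531 slope [-0.     0.006]
lid disc [ 0.4461 -0.2927  0.0371] z 0.0624 slope [ 0.012 -0.003]
```

View pics/g49.png

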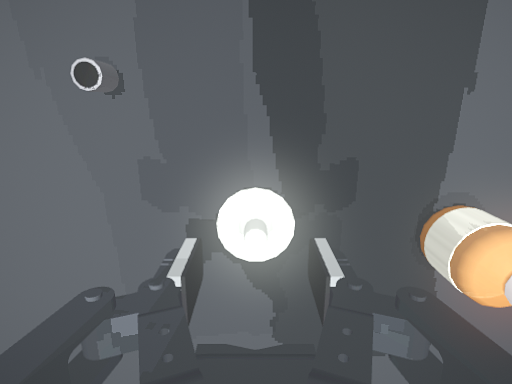

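View pics/s4.png

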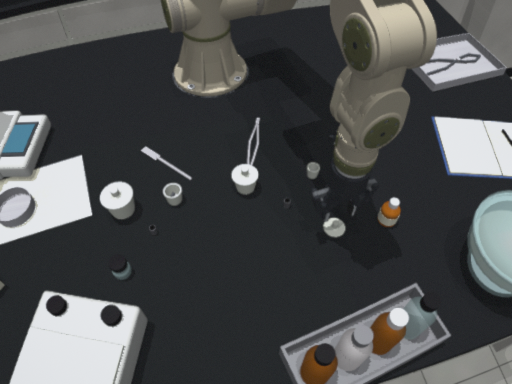

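Lids 75 and 62 sit properly on their crucibles (118,195 and 245,176 in the scene). Lid 49's knob is between the pads and the bottle is clear. I'll descend and grip.

Request:
arm_command(motion=[{"x": -1,"y": 0,"z": 12,"rx": 0,"ry": 0,"rz": 0,"hand": -0.2},{"x": -1,"y": 0,"z": 25,"rx": 0,"ry": 0,"rz": 0,"hand": -0.2},{"x": -1,"y": 0,"z": 36,"rx": 0,"ry": 0,"rz": 0,"hand": -0.2},{"x": -1,"y": 0,"z": 41,"rx": 0,"ry": 0,"rz": 0,"hand": -0.2},{"x": -1,"y": 0,"z": 41,"rx": 0,"ry": 0,"rz": 0,"hand": 0.1},{"x": -1,"y": 0,"z": 41,"rx": 0,"ry": 0,"rz": 0,"hand": 0.6},{"x": -1,"y": 0,"z": 41,"rx": 0,"ry": 0,"rz": 0,"hand": 1},{"x": -1,"y": 0,"z": 41,"rx": 0,"ry": 0,"rz": 0,"hand": 1},{"x": -1,"y": 0,"z": 41,"rx": 0,"ry": 0,"rz": 0,"hand": 1},{"x": -1,"y": 0,"z": 41,"rx": 0,"ry": 0,"rz": 0,"hand": 1}])

```text
clock: 20.18
tcp_pos: [0.6174, 0.1657, -0.0284]
orientation: [0.001, -0.0, 1.0, 0.0]
wrist_force: [0.0, 0.4, 3.3]
finger_gap: 0.0124
```

Run:
```python
from h import *
p=look('g49b',[]); lidfit(p,(.6166,.1653),.008,.0245)
```

```text
t 20.23 [ 0.6175  0.1657 -0.0284] [ 0.001 -0.     1.     0.   ] [ 0.14  0.58 -0.11  0.88  0.    0.14] 0.0125
lid disc [0.6171 0.1655 0.0244] z 0.0071 slope [ 0.013 -0.   ]
```

Gripped (gap 12.5 mm). I'll carry it to crucible 43, a shift of −169.3 mm in x and −336.9 mm in y.

Request:
arm_command(motion=[{"x": 0,"y": 0,"z": -30,"rx": 0,"ry": 0,"rz": 0,"hand": 1},{"x": 0,"y": 0,"z": -75,"rx": 0,"ry": 0,"rz": 0,"hand": 1},{"x": 23,"y": -46,"z": -95,"rx": 0,"ry": 0,"rz": 0,"hand": 1},{"x": 47,"y": -94,"z": -95,"rx": 0,"ry": 0,"rz": 0,"hand": 1},{"x": 71,"y": -142,"z": -95,"rx": 0,"ry": 0,"rz": 0,"hand": 1},{"x": 95,"y": -190,"z": -95,"rx": 0,"ry": 0,"rz": 0,"hand": 1},{"x": 119,"y": -238,"z": -95,"rx": 0,"ry": 0,"rz": 0,"hand": 1},{"x": 143,"y": -286,"z": -95,"rx": 0,"ry": 0,"rz": 0,"hand": 1},{"x": 169.3,"y": -336.9,"z": -95,"rx": 0,"ry": 0,"rz": 0,"hand": 1},{"x": 169.3,"y": -336.9,"z": -95,"rx": 0,"ry": 0,"rz": 0,"hand": 1}])

```text
clock: 21.48
tcp_pos: [0.4461, -0.1744, 0.0657]
orientation: [-0.0, 0.003, 1.0, -0.0]
wrist_force: [0.1, 0.4, -0.3]
finger_gap: 0.0123
```

Request:
arm_command(motion=[{"x": 0,"y": 0,"z": 20,"rx": 0,"ry": 0,"rz": 0,"hand": 1},{"x": 0,"y": 0,"z": 40,"rx": 0,"ry": 0,"rz": 0,"hand": 1},{"x": 0,"y": 0,"z": 46,"rx": 0,"ry": 0,"rz": 0,"hand": 1},{"x": 0,"y": 0,"z": 46,"rx": 0,"ry": 0,"rz": 0,"hand": 1}])

```text
clock: 21.98
tcp_pos: [0.4478, -0.1706, 0.0197]
orientation: [-0.0, -0.001, 1.0, 0.0]
wrist_force: [-0.1, -0.5, -0.1]
finger_gap: 0.0121
```

Run:
```python
from h import *
p=look('p49',[]); lidfit(p,(.4477,-.1714),.056,.0245)
```

```text
t 22.02 [ 0.4482 -0.171   0.0202] [ 0.    -0.001  1.     0.   ] [-0.53  0.26 -0.48  0.83  0.   -0.53] 0.0122
lid disc [ 0.4475 -0.1709  0.0244] z 0.0553 slope [ 0.011 -0.001]
```

View pics/p49.png

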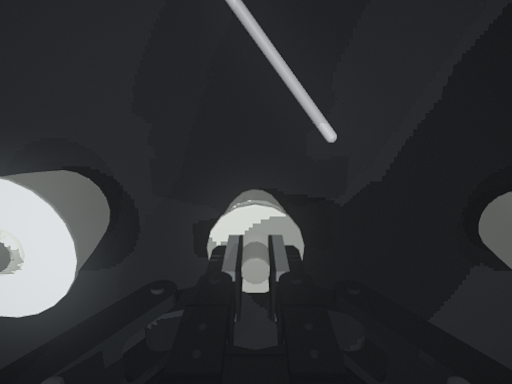

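Lid 49 is over crucible 43 (centre 0.4475,−0.1709), about 14 mm above seated. I'll lower it slowly.

Request:
arm_command(motion=[{"x": 0,"y": 0,"z": 5,"rx": 0,"ry": 0,"rz": 0,"hand": 1},{"x": 0,"y": 0,"z": 9,"rx": 0,"ry": 0,"rz": 0,"hand": 1},{"x": 0,"y": 0,"z": 12,"rx": 0,"ry": 0,"rz": 0,"hand": 1},{"x": 0,"y": 0,"z": 14,"rx": 0,"ry": 0,"rz": 0,"hand": 1},{"x": 0,"y": 0,"z": 15,"rx": 0,"ry": 0,"rz": 0,"hand": 1},{"x": 0,"y": 0,"z": 15,"rx": 0,"ry": 0,"rz": 0,"hand": 1}])

```text
clock: 22.78
tcp_pos: [0.4481, -0.1716, 0.0058]
orientation: [0.0, -0.0, 1.0, -0.0]
wrist_force: [-2.5, 0.2, 7.3]
finger_gap: 0.0123
```

Run:
```python
from h import *
p=look('q49',[]); lidfit(p,(.4477,-.1714),.042,.0245)
```

```text
t 22.82 [ 0.4481 -0.1716  0.0058] [ 0. -0.  1. -0.] [-0.53  0.28 -0.5   0.79  0.   -0.53] 0.0124
lid disc [ 0.4477 -0.1717  0.0243] z 0.0415 slope [ 0.009 -0.   ]
```

View pics/q49.png

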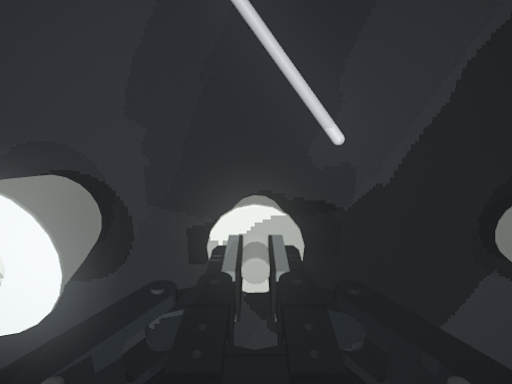

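Seated: disc top 0.0415, centred (0.4477,−0.1717). I'll release it and go to lid 37, crossing high over lid 62.

Request:
arm_command(motion=[{"x": 0,"y": 0,"z": 0,"rx": 0,"ry": 0,"rz": 0,"hand": 0.4},{"x": 0,"y": 0,"z": 0,"rx": 0,"ry": 0,"rz": 0,"hand": 0},{"x": 0,"y": 0,"z": 0,"rx": 0,"ry": 0,"rz": 0,"hand": -0.2},{"x": 0,"y": 0,"z": -15,"rx": 0,"ry": 0,"rz": 0,"hand": -0.2},{"x": 0,"y": 0,"z": -55,"rx": 0,"ry": 0,"rz": 0,"hand": -0.2},{"x": 0,"y": 10,"z": -100,"rx": 0,"ry": 0,"rz": 0,"hand": -0.2},{"x": 0,"y": 60,"z": -110,"rx": 0,"ry": 0,"rz": 0,"hand": -0.2},{"x": 0,"y": 115,"z": -110,"rx": 0,"ry": 0,"rz": 0,"hand": -0.2},{"x": 0,"y": 170,"z": -110,"rx": 0,"ry": 0,"rz": 0,"hand": -0.2},{"x": 0,"y": 225,"z": -110,"rx": 0,"ry": 0,"rz": 0,"hand": -0.2}])

```text
clock: 24.08
tcp_pos: [0.448, 0.0551, 0.1163]
orientation: [0.001, -0.0, 1.0, 0.0]
wrist_force: [1.4, -0.2, 0.1]
finger_gap: 0.0513
```

Request:
arm_command(motion=[{"x": 5,"y": 55,"z": 0,"rx": 0,"ry": 0,"rz": 0,"hand": -0.2},{"x": 10,"y": 105,"z": 0,"rx": 0,"ry": 0,"rz": 0,"hand": -0.2},{"x": 15,"y": 155,"z": 0,"rx": 0,"ry": 0,"rz": 0,"hand": -0.2},{"x": 15.9,"y": 205,"z": 0,"rx": 0,"ry": 0,"rz": 0,"hand": -0.2},{"x": 15.9,"y": 241.5,"z": 20,"rx": 0,"ry": 0,"rz": 0,"hand": -0.2},{"x": 15.9,"y": 241.5,"z": 60,"rx": 0,"ry": 0,"rz": 0,"hand": -0.2},{"x": 15.9,"y": 241.5,"z": 90,"rx": 0,"ry": 0,"rz": 0,"hand": -0.2},{"x": 15.9,"y": 241.5,"z": 104,"rx": 0,"ry": 0,"rz": 0,"hand": -0.2},{"x": 15.9,"y": 241.5,"z": 104,"rx": 0,"ry": 0,"rz": 0,"hand": -0.2}])

```text
clock: 25.2
tcp_pos: [0.4313, 0.2947, 0.0109]
orientation: [-0.0, -0.0, 1.0, -0.0]
wrist_force: [1.3, -0.1, 0.2]
finger_gap: 0.0509
```

Run:
```python
from h import *
p=look('g37',[]); lidfit(p,(.4322,.295),.008,.0185)
q=viewer.read_camera('scene');save(q,'s5.png')
lidfit(q,(.4477,-.1714),.045,.0245);lidfit(q,(.4536,0),.05,.031);lidfit(q,(.4454,-.2947),.06,.0375)
```

```text
t 25.25 [0.4321 0.2951 0.0118] [ 0. -0.  1.  0.] [ 0.45  0.34 -0.39  0.84  0.    0.45] 0.0514
lid disc [0.4315 0.2956 0.0181] z 0.0072 slope [0.001 0.001]
lid disc [ 0.4475 -0.1694  0.0233] z 0.0449 slope [0.029 0.004]
lid disc [0.4532 0.0017 0.0303] z 0.0534 slope [-0.017  0.002]
lid disc [ 0.446  -0.2927  0.037 ] z 0.0625 slope [ 0.005 -0.002]
```

View pics/g37.png

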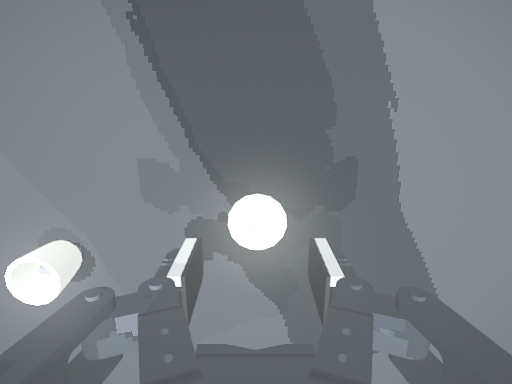

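View pics/s5.png

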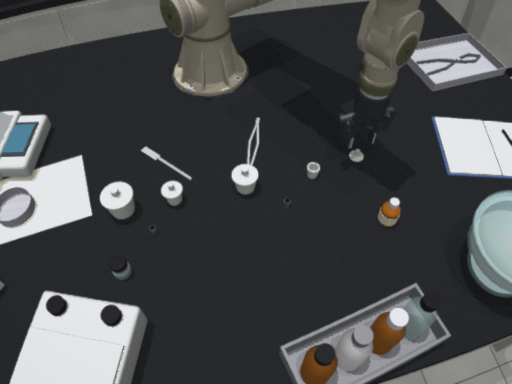

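Three lids are now seated (118,195; 173,190; 245,176 in the scene), and lid 37 is centred between the pads (257,221 in the wrist view). I'll descend 40.5 mm and grip.

Request:
arm_command(motion=[{"x": 0,"y": 0.5,"z": 12,"rx": 0,"ry": 0,"rz": 0,"hand": -0.2},{"x": 0,"y": 0.5,"z": 25,"rx": 0,"ry": 0,"rz": 0,"hand": -0.2},{"x": 0,"y": 0.5,"z": 36,"rx": 0,"ry": 0,"rz": 0,"hand": -0.2},{"x": 0,"y": 0.5,"z": 40.5,"rx": 0,"ry": 0,"rz": 0,"hand": -0.2},{"x": 0,"y": 0.5,"z": 40.5,"rx": 0,"ry": 0,"rz": 0,"hand": 0.1},{"x": 0,"y": 0.5,"z": 40.5,"rx": 0,"ry": 0,"rz": 0,"hand": 0.6},{"x": 0,"y": 0.5,"z": 40.5,"rx": 0,"ry": 0,"rz": 0,"hand": 1},{"x": 0,"y": 0.5,"z": 40.5,"rx": 0,"ry": 0,"rz": 0,"hand": 1},{"x": 0,"y": 0.5,"z": 40.5,"rx": 0,"ry": 0,"rz": 0,"hand": 1},{"x": 0,"y": 0.5,"z": 40.5,"rx": 0,"ry": 0,"rz": 0,"hand": 1}])

```text
clock: 26.55
tcp_pos: [0.432, 0.2957, -0.029]
orientation: [0.0, -0.0, 1.0, 0.0]
wrist_force: [-0.9, 0.2, 3.8]
finger_gap: 0.0101
```

Run:
```python
from h import *
p=look('g37b',[]); lidfit(p,(.4322,.295),.008,.0185)
```

```text
t 26.6 [ 0.432   0.2958 -0.0291] [ 0. -0.  1.  0.] [ 0.45  0.39 -0.43  0.75  0.    0.45] 0.0099
lid disc [0.4317 0.2955 0.0182] z 0.0072 slope [0.094 0.001]
```

Gripped (gap 9.9 mm). I'll carry it to crucible 31, a shift of +27 mm in x and −128.5 mm in y.

Request:
arm_command(motion=[{"x": 0,"y": 0,"z": -30,"rx": 0,"ry": 0,"rz": 0,"hand": 1},{"x": 0,"y": 0,"z": -65,"rx": 0,"ry": 0,"rz": 0,"hand": 1},{"x": -9,"y": -43,"z": -70,"rx": 0,"ry": 0,"rz": 0,"hand": 1},{"x": -18,"y": -86,"z": -70,"rx": 0,"ry": 0,"rz": 0,"hand": 1},{"x": -27,"y": -128.5,"z": -70,"rx": 0,"ry": 0,"rz": 0,"hand": 1},{"x": -27,"y": -128.5,"z": -70,"rx": 0,"ry": 0,"rz": 0,"hand": 1},{"x": -27,"y": -128.5,"z": -60,"rx": 0,"ry": 0,"rz": 0,"hand": 1},{"x": -27,"y": -128.5,"z": -45,"rx": 0,"ry": 0,"rz": 0,"hand": 1},{"x": -27,"y": -128.5,"z": -41,"rx": 0,"ry": 0,"rz": 0,"hand": 1},{"x": -27,"y": -128.5,"z": -41,"rx": 0,"ry": 0,"rz": 0,"hand": 1}])

```text
clock: 27.85
tcp_pos: [0.4578, 0.1675, 0.0107]
orientation: [-0.001, -0.001, 1.0, -0.0]
wrist_force: [-0.5, 0.4, -0.1]
finger_gap: 0.0101
```

Run:
```python
from h import *
p=look('p37',[]); lidfit(p,(.4588,.1672),.049,.0185)
```

```text
t 27.9 [0.4583 0.1675 0.0111] [-0.    -0.001  1.    -0.   ] [ 0.19  0.29 -0.47  0.81  0.    0.18] 0.0105
lid disc [0.4576 0.1673 0.0183] z 0.047 slope [0.12  0.001]
```

View pics/p37.png

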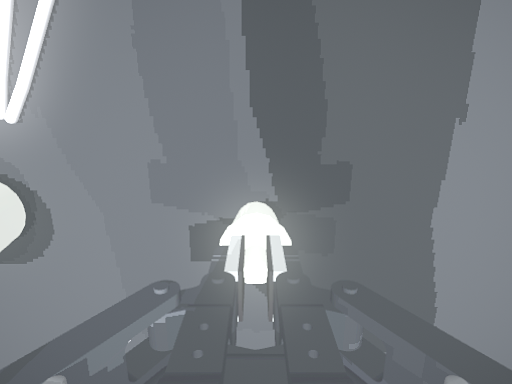

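Lid 37 is over crucible 31, 14 mm above seated. The fitted slope of 0.12 comes from finger and knob points, as it read 0.09 while still lying on the bench. I'll lower it.

Request:
arm_command(motion=[{"x": -0.5,"y": 0,"z": 5,"rx": 0,"ry": 0,"rz": 0,"hand": 1},{"x": -0.5,"y": 0,"z": 9,"rx": 0,"ry": 0,"rz": 0,"hand": 1},{"x": -0.5,"y": 0,"z": 12,"rx": 0,"ry": 0,"rz": 0,"hand": 1},{"x": -0.5,"y": 0,"z": 13.5,"rx": 0,"ry": 0,"rz": 0,"hand": 1},{"x": -0.5,"y": 0,"z": 14.2,"rx": 0,"ry": 0,"rz": 0,"hand": 1},{"x": -0.5,"y": 0,"z": 14.2,"rx": 0,"ry": 0,"rz": 0,"hand": 1}])

```text
clock: 28.65
tcp_pos: [0.4595, 0.167, -0.0018]
orientation: [0.0, -0.0, 1.0, 0.0]
wrist_force: [-1.8, -0.7, 8.1]
finger_gap: 0.01
```

Run:
```python
from h import *
p=look('q37',[]); lidfit(p,(.4588,.1672),.035,.0185)
```

```text
t 28.7 [ 0.4595  0.167  -0.0018] [ 0. -0.  1.  0.] [ 0.18  0.3  -0.49  0.78 -0.    0.18] 0.0102
lid disc [0.4591 0.1667 0.0183] z 0.0345 slope [ 0.093 -0.002]
```

View pics/q37.png

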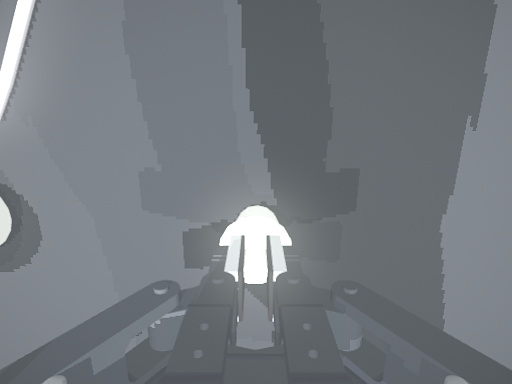

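Seated: disc top 0.0345, centred (0.4591,0.1667). I'll release it and rise to check all four.

Request:
arm_command(motion=[{"x": 0,"y": 0,"z": 0,"rx": 0,"ry": 0,"rz": 0,"hand": 0.4},{"x": 0,"y": 0,"z": 0,"rx": 0,"ry": 0,"rz": 0,"hand": 0},{"x": 0,"y": 0,"z": 0,"rx": 0,"ry": 0,"rz": 0,"hand": -0.2},{"x": 0,"y": 0,"z": -15,"rx": 0,"ry": 0,"rz": 0,"hand": -0.2},{"x": 0,"y": 0,"z": -55,"rx": 0,"ry": 0,"rz": 0,"hand": -0.2},{"x": -15,"y": -30,"z": -105,"rx": 0,"ry": 0,"rz": 0,"hand": -0.2},{"x": -30,"y": -70,"z": -150,"rx": 0,"ry": 0,"rz": 0,"hand": -0.2},{"x": -50,"y": -110,"z": -200,"rx": 0,"ry": 0,"rz": 0,"hand": -0.2},{"x": -60,"y": -150,"z": -240,"rx": 0,"ry": 0,"rz": 0,"hand": -0.2},{"x": -70,"y": -200,"z": -260,"rx": 0,"ry": 0,"rz": 0,"hand": -0.2}])

```text
clock: 29.95
tcp_pos: [0.5307, -0.0342, 0.2615]
orientation: [0.003, -0.001, 1.0, -0.0]
wrist_force: [0.8, 0.2, 0.3]
finger_gap: 0.051
```

Request:
arm_command(motion=[{"x": 0,"y": -20,"z": 0,"rx": 0,"ry": 0,"rz": 0,"hand": -0.2},{"x": 0,"y": -20,"z": 0,"rx": 0,"ry": 0,"rz": 0,"hand": -0.2},{"x": 0,"y": -20,"z": 0,"rx": 0,"ry": 0,"rz": 0,"hand": -0.2}])

```text
clock: 30.32
tcp_pos: [0.5284, -0.0518, 0.2566]
orientation: [-0.001, -0.001, 1.0, 0.001]
wrist_force: [0.2, 0.2, -0.4]
finger_gap: 0.051
```

Run:
```python
from h import *
p=look('end',[])
for k,c,z,R in (('69',(.4454,-.2947),.06,.0375),('56',(.4536,0),.05,.031),('43',(.4477,-.1714),.042,.0245),('31',(.4588,.1672),.035,.0185)):
    print(k); lidfit(p,c,z,R)
q=viewer.read_camera('scene');save(q,'s6.png')
print('bottle',[r['at'] for r in finder.find_in(q,'brown_bottle')][:1])
t=viewer.read_camera('top');save(t,'t6.png');T=np.load('pics/top0.npz')
print('bottle top',[r['at'] for r in finder.find_in(t,'brown_bottle')][:1])
```

```text
t 30.38 [ 0.5285 -0.0516  0.2567] [-0.001 -0.001  1.     0.   ] [-0.25  0.22  0.07  1.43  0.   -0.25] 0.0514
69
lid disc [ 0.4458 -0.2951  0.0375] z 0.0598 slope [ 0.003 -0.001]
56
lid disc [ 0.4539 -0.0007  0.0305] z 0.0495 slope [-0.    -0.003]
43
lid disc [ 0.4476 -0.1721  0.024 ] z 0.0417 slope [-0.003 -0.   ]
31
lid disc [0.4594 0.1657 0.0183] z 0.0345 slope [0.002 0.007]
bottle [[391.5, 213.4]]
bottle top [[150.9, 160.9]]
```

View pics/end.png

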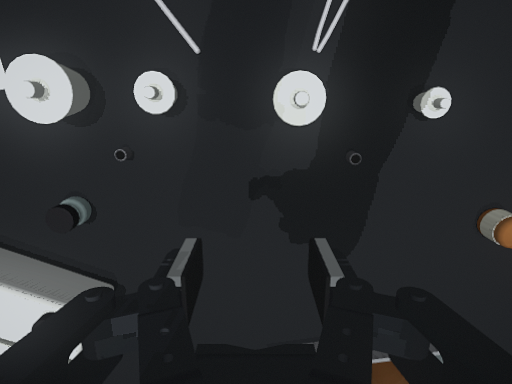

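View pics/s6.png

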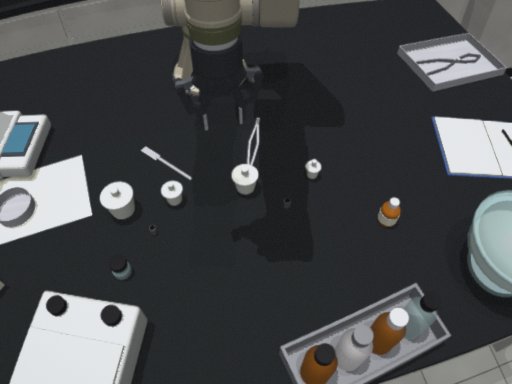

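All four lids lie level on their crucibles (wrist view 38,88; 155,92; 300,98; 435,103). The bottle is where it stood (390,213 in the scene) and the gripper is clear, so I'm handing in.

```bash
python3 -c "
from h import *
print(hand_in())"
```

```text
the job is handed in; nothing more can be done
None
```

All four lids are on their own crucibles, released and lying flat, and I handed the job in at about 30 s with the gripper well clear.

| Lid → crucible | Lid centre from crucible centre (start) | Disc top, measured | Disc top, fully seated |
|---|---|---|---|
| 75 → 69 | under 1 mm | 59.8 mm | 60 mm |
| 62 → 56 | under 1 mm | 49.5 mm | 50 mm |
| 49 → 43 | under 1 mm | 41.7 mm | 42 mm |
| 37 → 31 | about 1.6 mm | 34.5 mm | 35 mm |

In the last wrist view every lid's slope measured below 0.01. I did not re-measure the crucibles themselves once they were covered. The lids are centred on the positions measured at the start, and a lid's foot has up to about 6 mm of play in the mouth. The bottle was found within a few pixels of its first position in both views.

Checks that failed or disagreed:
- **Missed grasp:** the first try at lid 62 closed above the knob and disturbed nothing. In the wrist and scene pictures the real fingertips sat about 42 mm higher than the reported TCP. I worked from the pictures, going down to a reported z of about −29 mm.
- **Finger gap:** the reading was about 1.5–2 mm below the known knob widths at every grasp.
- **Heights:** the wrist camera reads about 1 mm low, the scene camera 2–3 mm high.
- **Lid 37 tilt:** its slope read about 0.1 while held. It had already read that on the bench, from finger points in the fit, and was normal after release.

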